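# Kit four terminal blocks into the wiring tray by length

## Robot

A 7-joint arm with a two-finger parallel gripper is mounted at the origin on a cart in front of the work surface, level with it; the furniture and walls round the work are solid. World frame = base frame: x ahead of the robot, y to its left, z up, the work surface at z = 0. Lengths are in m, angles in degrees, forces in N, time in s.
With the tool pointing down it reaches from about 0.425 to 0.8 m from the base axis. Payload 8.3 kg.
Tool frame: the origin (TCP) lies where the fingers leave the gripper's body, on its centre line; the fingertips stand 73 mm ahead of it and the grasp point (between the pads) lies 54 mm ahead of it (tip_reach is the z of the fingertips in the tool frame, in m); z points along the fingers, x is the direction in which the jaws open and shut, and the axes are right-handed (so a half turn about z gives the same grasp; the last joint's range is limited). The gripper opens to 85 mm and grips with 20 to 120 N. Pads are 22 mm wide; open, the fingers measure 114 mm over their backs; the gripper's body (76 mm by 85 mm) begins 54 mm behind the grasp point. The pads swing forward as they close: fully open they stand 13 mm farther back than shut.
Start: joints at [-76.083, 21.967, 0.94, 78.501, -0.361, 79.538, -2.664], TCP at [0.188, 0.596, 0.304] pointing down, gripper open.
Joint ranges: [-169.22, 169.22], [-14.56, 117.87], [-87.37, 89.26], [10.42, 133.3], [-82.24, 262.24], [0.94, 117.77], [-172.7, 172.7]. Speed limits (degrees/s): [136.94, 136.94, 172.46, 172.46, 180, 180, 180].

## Interface

Orientations are given as a 3x3 rotation matrix whose columns are the frame's x, y, z axes.
In Python, from bench import * gives the robot as it stands.
- The arm moves only by the shell command python3 -m inch 'ROWS'. ROWS is JSON, a list of rows, each a list of 7 numbers: the gripper command: -1 is fully open, 1 is shut, values between are in proportion, then the shift along the world's x, y, z in cm, then the turn, a rotation vector about the world's x, y, z in degrees. A call has 1 to 8 rows; each row shifts and turns the pose as measured when the row begins; what a row does not reach is not made up. A row lasts 1/12 s, in which the tool goes at most 41.7 mm and 7.16 degrees, less where a joint would pass 70% of its speed; a pose out of reach is approached as far as the arm can. A call with a gripper value outside its range is refused whole. The fingers move at their own pace and stop on an object; the grip force is fixed at half the most. Time passes only in rows, so rows that do not move let the fingers close. It gives the time, the measured TCP pose, the force and the opening at its end, in the units of the state.
- get_obs(): the state, without advancing time (a new reading comes with each control period).
- camera(name): name is "side" or "top"; returns the picture (384x512x3 uint8, red, green, blue); there is no depth.
- calibration(name): a dict with "fovy" (degrees; the focal length in pixels is half the picture's height over the tangent of half this angle, whatever the lens; pixels are square), "cx", "cy" (the principal point, pixels), "extrinsics" (4x4, takes a point from world to camera coordinates). Camera axes: x right, y up, looking along -z (the intrinsics and any distortion apply to the point x, -y, -z); pixel columns grow to the right and rows downward; lengths in m; the calibration is good to about 2 mm. A picture is of the moment at which its call begins. calibration takes no time and is no camera call.
- sign_off(): hands the job in, once; it reports no verdict.
The state is a dict: "time": time; "joints": joint angles; "qd": joint speeds; "tau": joint torques, N m; "position": TCP position; "tcp_rot": TCP orientation; "ft_force": force on the tool from outside, world axes, zero at the start; "ft_torque": the same for the moment, N m; "grip_width": opening from 0.0 (shut) to 1.0 (fully open).
Only numpy, scipy, OpenCV 4.12 (cv2) and the standard library are available. Lean on these libraries where they do the work, as an engineer would, in place of code of your own. Each camera call takes 0.05 s, during which the arm holds its last target.

## Task

Pick the four terminal blocks out of the things on the bench and lay them in the kit tray, one to a lane, in order of length: the shortest in the lane next to the red clip, the longest in the lane farthest from it. Each must lie upright and flat on the tray floor in the middle of its lane, along the lane and clear of the ribs. Leave the hex keys and the tape roll where they lie.

Things in the scene. Friction and masses are not known exactly. Their poses are not given: they have to be found in the camera images.
- block6_mid (a point): a light-grey pluggable terminal block, 6 poles in a row (black wire openings on top), 19 x 44 x 25 mm, the shortest of four; this point is its centre, half-way up (12.5 mm above its underside). x axis: across its 19 mm width; y axis: along its length; z up. Up to 15 mm above its underside it is 18 mm wide; above that a narrower ridge, 11 mm wide, runs along it, 1.5 mm off centre to -x. About 20 to 30 g
- block8_mid (a point): a light-grey pluggable terminal block, 8 poles in a row (black wire openings on top), 19 x 54 x 25 mm, the second shortest of four; this point is its centre, half-way up (12.5 mm above its underside). x axis: across its 19 mm width; y axis: along its length; z up. Up to 15 mm above its underside it is 18 mm wide; above that a narrower ridge, 11 mm wide, runs along it, 1.5 mm off centre to -x. About 20 to 30 g
- block10_mid (a point): a light-grey pluggable terminal block, 10 poles in a row (black wire openings on top), 19 x 64 x 25 mm, the second longest of four; this point is its centre, half-way up (12.5 mm above its underside). x axis: across its 19 mm width; y axis: along its length; z up. Up to 15 mm above its underside it is 18 mm wide; above that a narrower ridge, 11 mm wide, runs along it, 1.5 mm off centre to -x. About 20 to 30 g
- block12_mid (a point): a cream-coloured screw terminal strip with two rows of openings, 22 x 111 x 17 mm, the longest of the four terminal blocks; this point is its centre, half-way up (8.5 mm above its underside). x axis: across its 22 mm width; y axis: along its length; z up. About 35 g
- kit_tray: a low blue tray, 240 x 146 mm, fixed; origin at the centre of its underside. x axis along the 240 mm, y axis across it and along its lanes, z up. Floor 4 mm thick; rim 5 mm thick, 10 mm high in all. Five bright ribs, 4 mm wide, 3 mm above the floor, at x = -100, -50, 0, 50, 100 mm bound four lanes, 46 mm wide, 136 mm long, with their middles at x = -75, -25, 25, 75 mm, y = 0
- red_clip: a red clip, 12 x 50 x 15 mm, fixed at the middle of one end of the tray (x = +127 or -127 mm in the tray's frame, either can occur); it marks the end to begin from. A like clip in grey is at the other end. Origin at the centre of its underside
- hex_keys_mid (a point): a set of hex keys in a red holder, 56 x 88 x 18 mm, a bystander to be left alone; this point is its centre, half-way up. y axis: along the 88 mm
- tape_roll_mid (a point): a black roll of tape lying flat, 55 mm across, 19 mm high, a bystander to be left alone; this point is its centre, half-way up
There are look-alikes about, which are no part of the job. What is shaped like the part that bears block10_mid but purple is not meant.

How it is judged (in metres and radians):
At the end, for the whole second after the job is handed in: From the red clip the lanes hold the 44, 54, 64 and 111 mm blocks, each within 12 mm of its lane's centre line and 20 mm of the lane's middle, along the lane within 15 degrees, upright and flat on the floor, released and at rest; hex keys and tape roll moved less than 20 mm (((x of red_clip in the frame of kit_tray above 0 m and x of block6_mid in the frame of kit_tray between 0.063 and 0.087 m and x of block8_mid in the frame of kit_tray between 0.013 and 0.037 m and x of block10_mid in the frame of kit_tray between -0.037 and -0.013 m and x of block12_mid in the frame of kit_tray between -0.087 and -0.063 m) or (x of red_clip in the frame of kit_tray below 0 m and x of block6_mid in the frame of kit_tray between -0.087 and -0.063 m and x of block8_mid in the frame of kit_tray between -0.037 and -0.013 m and x of block10_mid in the frame of kit_tray between 0.013 and 0.037 m and x of block12_mid in the frame of kit_tray between 0.063 and 0.087 m)) and y of block6_mid in the frame of kit_tray between -0.02 and 0.02 m and z of block6_mid in the frame of kit_tray between 0.0125 and 0.0205 m and angle between the y axis of each of block6_mid, block8_mid, block10_mid, block12_mid and the y axis of kit_tray, either way round below 0.26 rad and angle between each of block6_mid, block8_mid, block10_mid, block12_mid's own z axis and vertical below 0.12 rad and linear speed of each of block6, block8, block10, block12 below 0.02 m/s and y of block8_mid in the frame of kit_tray between -0.02 and 0.02 m and z of block8_mid in the frame of kit_tray between 0.0125 and 0.0205 m and y of block10_mid in the frame of kit_tray between -0.02 and 0.02 m and z of block10_mid in the frame of kit_tray between 0.0125 and 0.0205 m and y of block12_mid in the frame of kit_tray between -0.02 and 0.02 m and z of block12_mid in the frame of kit_tray between 0.0085 and 0.0165 m); the robot touches nothing.
It fails at once if the hex keys are moved by more than 20 mm (distance of hex_keys_mid from where it was at the start of the episode above 0.02 m).
It fails at once if the tape roll is moved by more than 20 mm (distance of tape_roll_mid from where it was at the start of the episode above 0.02 m).
It also fails if it takes over 88 s, if anything falls off the work surface, if the arm or the gripper's body presses on something with over 40 N, if the wrist force passes 120 N, or if a joint passes its speed limit or range.

## Working session

There is one attempt and no reset: what is moved stays moved. The work goes in short steps, Python scripts to look and compute and a shell command to move; the robot and the scene stay as the last step left them, time stands still between calls to the robot, and variables do not carry over. Pictures are saved under pics/ and viewed, and the job is handed in when it is done.

```bash
ls; mkdir -p pics; python3 - <<'E'
from bench import *
import cv2
for n in ("top","side"):
    cv2.imwrite(f"pics/{n}0.png",cv2.cvtColor(camera(n),cv2.COLOR_RGB2BGR))
    c=calibration(n);print(n,c)
o=get_obs();print(o)
E
```

```text
pics
top {'fovy': 47.503707824577745, 'cx': 258.65873430738503, 'cy': 194.18521025592196, 'extrinsics': array([[-0.02303298, -0.99970055,  0.00826346,  0.21727435],
       [ 0.9988851 , -0.02267193,  0.04140694, -0.47939817],
       [-0.0412072 ,  0.00920797,  0.99910819, -0.89889646],
       [ 0.        ,  0.        ,  0.        ,  1.        ]])}
side {'fovy': 52.201505660079704, 'cx': 250.03059976143945, 'cy': 191.05168161741483, 'extrinsics': array([[-0.97617813, -0.21691715, -0.0048171 ,  0.53095427],
       [ 0.10097594, -0.47384226,  0.87480134,  0.00178977],
       [-0.19204196,  0.85347552,  0.48445786, -0.93947932],
       [ 0.        ,  0.        ,  0.        ,  1.        ]])}
{'time': 0.1, 'joints': array([-76.08270635,  22.00948979,   0.93773414,  78.55605639,
        -0.36169867,  79.53892247,  -2.66628958]), 'qd': array([-0.1015934 , -0.11124309,  0.0141908 , -0.17951469, -0.02106456,
        0.02779392,  0.09564485]), 'tau': array([ 2.74460464e-03, -6.29137087e+01,  8.47268645e-01, -3.72757995e+01,
        1.67765957e-02,  1.04449986e-02, -6.42503574e-05]), 'position': array([0.18801499, 0.59569663, 0.30298289]), 'tcp_rot': array([[ 3.01026382e-01,  9.53615668e-01, -5.24703229e-04],
       [ 9.53614161e-01, -3.01026839e-01, -1.69542729e-03],
       [-1.77473578e-03,  1.00039126e-05, -9.99998425e-01]]), 'ft_force': array([-0.34220213,  0.27920378, -1.33226473]), 'ft_torque': array([ 0.06208328,  0.00589434, -0.03155941]), 'grip_width': 1.0023056777025336}
```

View pics/top0.png

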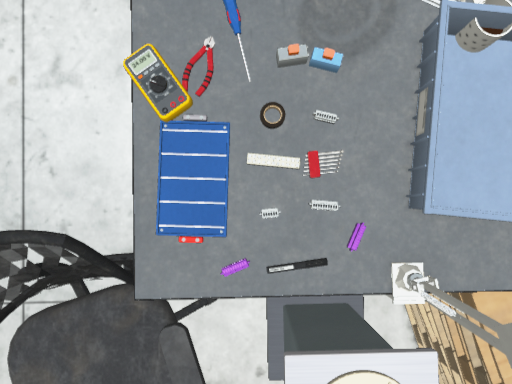

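View pics/side0.png

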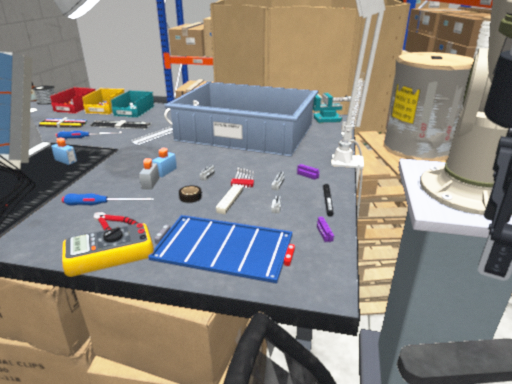

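Top view: the grey blocks are at about (326,117), (324,205) and (270,213), and the cream strip is at (273,160). The tray is at (193,180) with the red clip at (191,240) and the grey clip at (195,117). The hex keys are at (322,163) and the tape at (272,115). The purple look-alikes, not meant, are at (235,267) and (356,236). Next I'll enlarge and measure.

```bash
cat > h.py <<'E'
import numpy as np, cv2
from bench import *
def ray(n,uv):
    c=calibration(n);E=np.array(c['extrinsics']);R,t=E[:3,:3],E[:3,3]
    f=192/np.tan(np.radians(c['fovy']/2))
    d=np.array([(uv[0]-c['cx'])/f,-(uv[1]-c['cy'])/f,-1.])
    return -R.T@t, R.T@d
def onz(n,uv,z):
    o,d=ray(n,uv); return o+d*(z-o[2])/d[2]
def proj(n,P):
    c=calibration(n);E=np.array(c['extrinsics']);p=E[:3,:3]@np.array(P)+E[:3,3]
    f=192/np.tan(np.radians(c['fovy']/2))
    return np.array([c['cx']+f*p[0]/-p[2], c['cy']-f*p[1]/-p[2]])
def snap(n,name,box=None,s=1):
    im=cv2.cvtColor(camera(n),cv2.COLOR_RGB2BGR); cv2.imwrite(f'pics/raw_{name}.png',im)
    if box: im=im[box[1]:box[3],box[0]:box[2]]
    cv2.imwrite(f'pics/{name}.png',cv2.resize(im,None,fx=s,fy=s,interpolation=cv2.INTER_CUBIC)); 
E
python3 - <<'E'
from h import *
im=cv2.imread('pics/top0.png')
c=im[95:245,225:365]; cv2.imwrite('pics/c0.png',cv2.resize(c,None,fx=4,fy=4,interpolation=cv2.INTER_CUBIC))
hsv=cv2.cvtColor(im,cv2.COLOR_BGR2HSV)
def comps(m,zt,lab,box,mina=20):
    mm=np.zeros_like(m);x0,y0,x1,y1=box;mm[y0:y1,x0:x1]=m[y0:y1,x0:x1]
    mm=cv2.morphologyEx(mm,cv2.MORPH_CLOSE,np.ones((5,5)))
    for c in cv2.findContours(mm,cv2.RETR_EXTERNAL,cv2.CHAIN_APPROX_NONE)[0]:
        if cv2.contourArea(c)<mina: continue
        P=np.array([onz('top',p[0],zt)[:2] for p in c],np.float32)*1000
        (cx,cy),(w,h),a=cv2.minAreaRect(P)
        if w>h: w,h,a=h,w,a+90   # a: width dir; length dir = a+90
        print(lab,cv2.minAreaRect(c)[0],'c',round(cx,1),round(cy,1),'w,l',round(w,1),round(h,1),'len dir',round((a+90)%180,1))
bright=((hsv[...,2]>150)&(hsv[...,1]<70)).astype(np.uint8)
comps(bright,.02,'blk',(235,100,300,245));comps(bright,.02,'blk',(305,105,345,125));comps(bright,.02,'blk',(305,190,350,220))
blue=((hsv[...,0]>100)&(hsv[...,0]<125)&(hsv[...,1]>120)).astype(np.uint8)
comps(blue,.008,'tray',(140,110,240,250),500)
red=(((hsv[...,0]<8)|(hsv[...,0]>172))&(hsv[...,1]>150)&(hsv[...,2]>120)).astype(np.uint8)
comps(red,.015,'red',(165,225,220,250));comps(red,.018,'hex',(300,140,350,185))
dark=(hsv[...,2]<60).astype(np.uint8);comps(dark,.019,'tape',(255,98,290,132))
for uv in [(158,120),(230,122),(157,235),(227,237)]: print(uv,onz('top',uv,.01))
E
```

```text
blk (269.5, 212.00003051757812) c 446.7 184.9 w,l 23.2 43.7 len dir 93.9
blk (272.9179992675781, 160.1112518310547) c 553.5 175.3 w,l 23.7 109.8 len dir 83.3
blk (325.2835998535156, 115.91966247558594) c 643.1 64.5 w,l 20.3 53.3 len dir 75.4
blk (324.4735107421875, 204.8441162109375) c 458.8 71.6 w,l 21.0 64.1 len dir 84.3
tray (192.4951171875, 178.15609741210938) c 521.5 343.0 w,l 146.0 240.2 len dir 177.1
red (190.48504638671875, 239.2992706298828) c 394.4 348.6 w,l 11.8 47.6 len dir 85.8
hex (313.5365905761719, 163.82925415039062) c 544.1 91.4 w,l 20.6 53.7 len dir 4.7
tape (272.5, 115.0) c 647.5 173.8 w,l 47.7 50.2 len dir 178.7
(158, 120) [0.64406858 0.41296374 0.01      ]
(230, 122) [0.63665355 0.26272243 0.01      ]
(157, 235) [0.40456664 0.41826036 0.01      ]
(227, 237) [0.39704948 0.27379639 0.01      ]
```

View pics/c0.png

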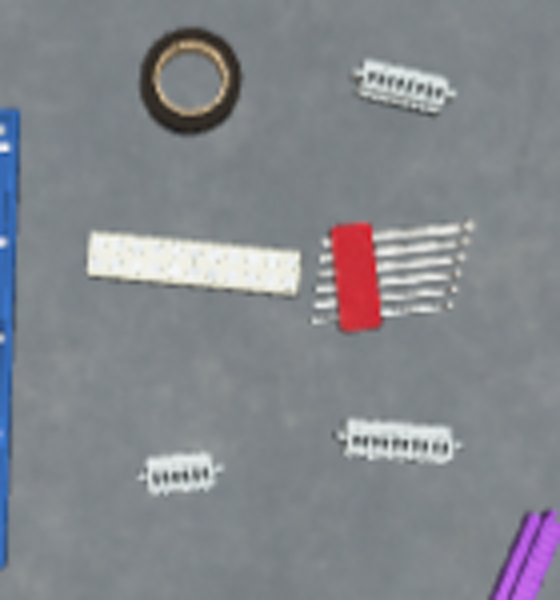

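The lengths identify the blocks: (270,212) is 44 mm, (325,116) is 53 mm, (324,205) is 64 mm and light grey, and the cream strip is 110 mm. The purple ones are excluded by colour. The red clip is at the near end (x≈0.394). First I'll pick block6.

```bash
cat > d.py <<'E'
import sys
from h import *
from scipy.spatial.transform import Rotation as Ro
# usage d.py x y z(mm) jawdir(deg)
x,y,z,a=map(float,sys.argv[1:5]); o=get_obs(); R=np.array(o['tcp_rot']);p=np.array(o['position'])*1000
cur=np.degrees(np.arctan2(R[1,0],R[0,0])); da=(a-cur+90)%180-90; a2=np.radians(cur+da)
T=np.array([[np.cos(a2),np.sin(a2),0],[np.sin(a2),-np.cos(a2),0],[0,0,-1]])
print('t',round(o['time'],2),'p',p.round(1),'yaw',round(cur,1),'grip',round(o['grip_width'],3),'F',np.round(o['ft_force'],1))
print('delta cm',((np.array([x,y,z])-p)/10).round(2),'rotvec',np.degrees(Ro.from_matrix(T@R.T).as_rotvec()).round(1))
E
python3 -m inch '[[-0.1,2.1,-3.3,0,0,0,-6.9],[-0.1,2.1,-3.3,0,0,0,-6.9],[-0.1,2.1,-3.3,0,0,0,-6.9],[-0.1,2.1,-3.3,0,0,0,-6.9],[-0.1,2.1,-3.3,0,0,0,-6.9],[-0.1,2.1,-3.3,0,0,0,-6.9],[-0.1,2.1,-3.3,0,0,0,-6.9],[-0.1,2.1,-3.3,0,0,0,-6.9]]'
python3 d.py 446.7 184.9 150 3.9
```

```text
time: 0.77
position: [0.3502, 0.3257, 0.2961]
tcp_rot: [[0.96, 0.28, -0.012], [0.28, -0.96, 0.0], [-0.011, -0.004, -1.0]]
ft_force: [0.1, 1.4, 0.6]
grip_width: 0.55
t 0.77 p [350.2 325.7 296.1] yaw 16.3 grip 0.55 F [0.1 1.4 0.6]
delta cm [  9.65 -14.08 -14.61] rotvec [ -0.1  -0.7 -12.4]
```

```bash

python3 -m inch '[[-0.1,2,-2.9,-1.5,0,0,-3],[-0.1,2,-2.9,-1.5,0,0,-3],[-0.1,2,-2.9,-1.5,0,0,-3],[-0.1,2,-2.9,-1.5,0,0,-3],[-0.1,1.6,-2.4,-2,0,0,0],[-0.1,0,0,-3,0,0,0],[-0.1,0,0,-3,0,0,0],[-0.1,0,0,0,0,0,0]]'
python3 d.py 446.7 184.9 120 3.9
```

```text
time: 1.43
position: [0.4539, 0.1657, 0.1532]
tcp_rot: [[0.999, 0.037, -0.004], [0.037, -0.999, 0.005], [-0.004, -0.005, -1.0]]
ft_force: [-1.4, 0.3, -0.2]
grip_width: 0.548
t 1.43 p [453.9 165.7 153.2] yaw 2.1 grip 0.548 F [-1.4  0.3 -0.2]
delta cm [-0.72  1.92 -3.32] rotvec [-0.3 -0.2  1.8]
```

```bash

python3 -m inch '[[-0.1,-0.7,1.9,-1.5,-0.3,-0.2,1.8],[-0.1,0,0,-1.5,0,0,0],[-0.1,0,0,0,0,0,0],[-0.1,0,0,0,0,0,0]]'
python3 d.py 446.7 184.9 78 3.9
python3 - <<'E'
from h import *
snap('side','s1',(180,120,360,260),4)
E
```

```text
time: 1.77
position: [0.4467, 0.1852, 0.1244]
tcp_rot: [[0.998, 0.068, -0.003], [0.068, -0.998, -0.002], [-0.003, 0.002, -1.0]]
ft_force: [0.4, 0.2, 1.3]
grip_width: 0.549
t 1.77 p [446.7 185.2 124.4] yaw 3.9 grip 0.549 F [0.4 0.2 1.3]
delta cm [ 0.   -0.03 -4.64] rotvec [ 0.1 -0.2 -0. ]
```

View pics/s1.png

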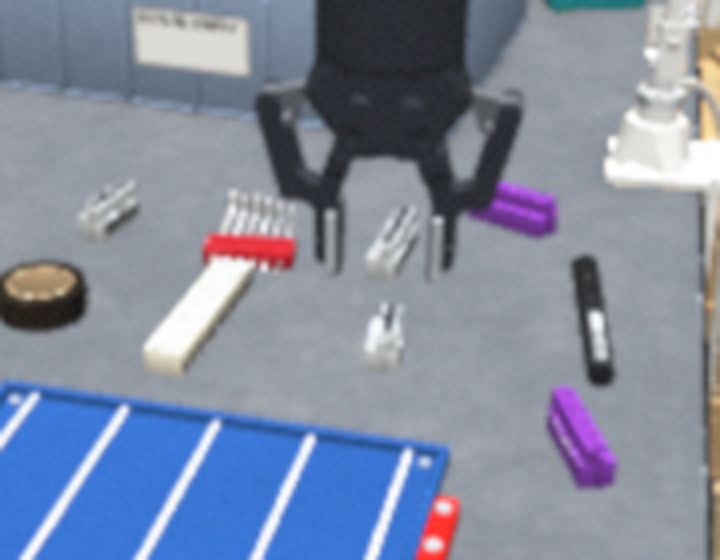

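The side view crop shows the fingers at (328,240) and (440,245), straddling block6 at (385,335). I'll descend and close.

```bash

python3 -m inch '[[-0.1,0,0,-2.3,0,0,0],[-0.1,0,0,-2,0,0,0],[-0.1,0,0,0,0,0,0],[1,0,0,0,0,0,0],[1,0,0,0,0,0,0],[1,0,0,0,0,0,0],[1,0,0,0,0,0,0],[1,0,0,0,0,0,0]]'
python3 d.py 446.7 184.9 78 3.9
```

```text
time: 2.48
position: [0.4527, 0.1878, 0.0925]
tcp_rot: [[0.998, 0.068, 0.011], [0.068, -0.998, 0.007], [0.011, -0.006, -1.0]]
ft_force: [0.0, -0.4, 0.3]
grip_width: 0.099
t 2.48 p [452.7 187.8  92.5] yaw 3.9 grip 0.099 F [ 0.  -0.4  0.3]
delta cm [-0.6  -0.29 -1.45] rotvec [-0.4  0.6  0. ]
```

```bash

python3 -m inch '[[1,0,0,0,0,0,0]]'
python3 d.py 446.7 184.9 78 3.9
python3 - <<'E'
from h import *
snap('side','s2',(220,140,340,240),6)
snap('top','t2',(225,150,345,250),6)
E
```

```text
time: 2.57
position: [0.453, 0.188, 0.0932]
tcp_rot: [[0.998, 0.068, 0.012], [0.068, -0.998, 0.008], [0.012, -0.007, -1.0]]
ft_force: [-1.0, -0.7, -0.3]
grip_width: 0.105
t 2.57 p [453.  188.   93.2] yaw 3.9 grip 0.105 F [-1.  -0.7 -0.3]
delta cm [-0.63 -0.31 -1.52] rotvec [-0.5  0.7  0. ]
```

View pics/s2.png

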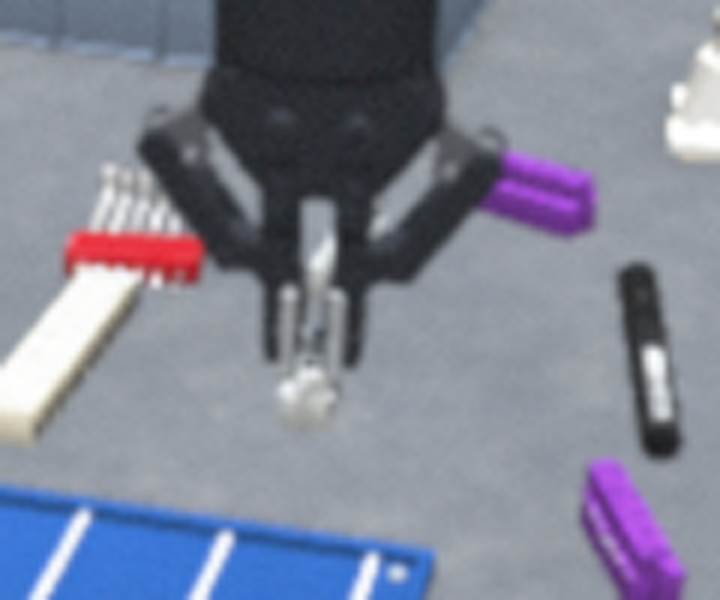

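View pics/t2.png

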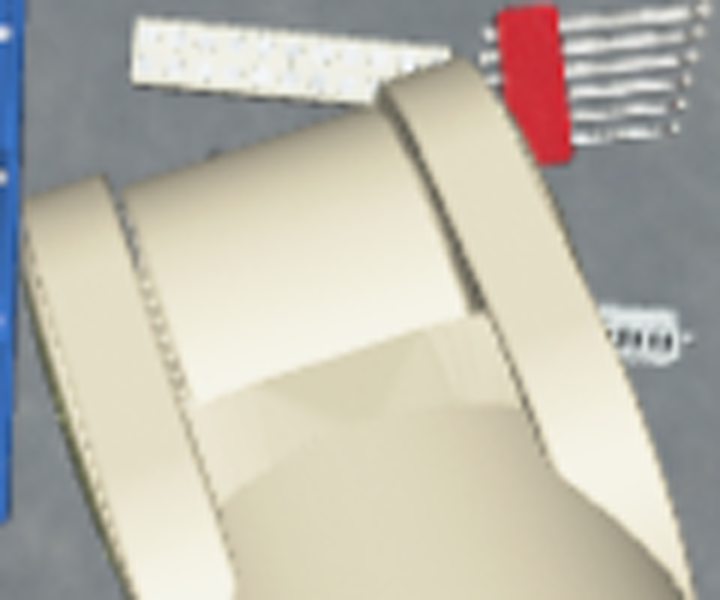

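The pads closed on the narrow ridge, with the tips near z≈20 mm, and the arm drifted up during closing. I'll open, re-measure the block and go lower.

```bash

python3 -m inch '[[-0.1,0,0,0,0,0,0],[-0.1,0,0,0,0,0,0],[-0.1,0,0,0,0,0,0],[-0.1,0,0,1.5,0.4,0,0],[-0.1,0,0,2.5,0,0,0],[-0.1,0,0,0,0,0,0]]'
python3 d.py 446.7 184.9 78 3.9
python3 - <<'E'
from h import *
snap('side','s3',(220,140,340,240),6)
E
```

```text
time: 3.17
position: [0.4519, 0.1873, 0.1329]
tcp_rot: [[0.998, 0.068, 0.008], [0.068, -0.998, 0.012], [0.009, -0.012, -1.0]]
ft_force: [-0.2, 0.2, -0.4]
grip_width: 0.549
t 3.17 p [451.9 187.3 132.9] yaw 3.9 grip 0.549 F [-0.2  0.2 -0.4]
delta cm [-0.52 -0.24 -5.49] rotvec [-0.7  0.5  0. ]
```

View pics/s3.png

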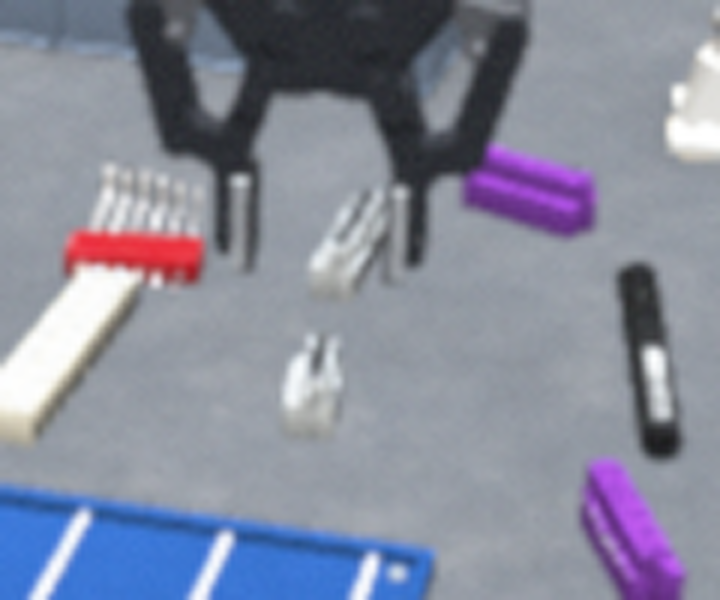

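```bash

python3 - <<'E'
from h import *
for f in ('side0','raw_s1','raw_s3'):
    im=cv2.imread(f'pics/{f}.png');hsv=cv2.cvtColor(im,cv2.COLOR_BGR2HSV)
    m=((hsv[...,2]>135)&(hsv[...,1]<60)).astype(np.uint8)
    k=np.zeros_like(m);k[193:216,262:284]=m[193:216,262:284]
    M=cv2.moments(k);u=(M['m10']/M['m00'],M['m01']/M['m00']);print(f,u,M['m00'],onz('side',u,.0125)*1000)
print(proj('side',(.4467,.1849,.0125)))
E
```

```text
side0 (272.45708582834334, 204.05389221556885) 501.0 [452.40585149 183.72163568  12.5       ]
raw_s1 (272.45708582834334, 204.05389221556885) 501.0 [452.40585149 183.72163568  12.5       ]
raw_s3 (272.5, 204.06) 500.0 [452.30903204 183.72773695  12.5       ]
[274.92962922 204.6017763 ]
```

```bash

python3 - <<'E'
from h import *
for f in ('side0','raw_s1','raw_s3'):
    im=cv2.imread(f'pics/{f}.png');g=im[193:216,262:284].max(2)
    for th in (165,175,185):
        k=(g>th).astype(np.uint8);M=cv2.moments(k);u=(262+M['m10']/M['m00'],193+M['m01']/M['m00']);print(f,th,np.round(u,1),M['m00'],np.round(onz('side',u,.0125)*1000,1))
E
```

```text
side0 165 [272.6 205.9] 229.0 [450.7 191.6  12.5]
side0 175 [275.3 203.2] 98.0 [446.8 179.   12.5]
side0 185 [275.3 202.9] 71.0 [447.2 177.3  12.5]
raw_s1 165 [271.8 205.9] 325.0 [452.5 191.7  12.5]
raw_s1 175 [275.1 203.5] 111.0 [447.1 180.1  12.5]
raw_s1 185 [275.3 202.9] 76.0 [447.1 177.5  12.5]
raw_s3 165 [271.5 205.5] 314.0 [453.5 190.4  12.5]
raw_s3 175 [271.5 202.9] 103.0 [455.3 179.4  12.5]
raw_s3 185 [271.2 202.4] 76.0 [456.3 177.5  12.5]
```

The block shifted about 8 mm in +x and is now near (455,185). I'll descend and check before closing.

```bash

python3 -m inch '[[-0.1,0.3,-0.2,-2.5,-0.7,0.5,0],[-0.1,0,0,-2.5,0,0,0],[-0.1,0,0,0,0,0,0],[-0.1,0,0,0,0,0,0]]'
python3 d.py 454.7 184.9 77 3.9
python3 - <<'E'
from h import *
snap('side','s4',(220,140,340,240),6)
E
```

```text
time: 3.55
position: [0.4544, 0.1857, 0.0801]
tcp_rot: [[0.998, 0.069, -0.001], [0.069, -0.998, 0.001], [-0.001, -0.001, -1.0]]
ft_force: [-0.2, 0.1, 1.0]
grip_width: 0.552
t 3.55 p [454.4 185.7  80.1] yaw 3.9 grip 0.552 F [-0.2  0.1  1. ]
delta cm [ 0.03 -0.08 -0.31] rotvec [-0. -0. -0.]
```

View pics/s4.png

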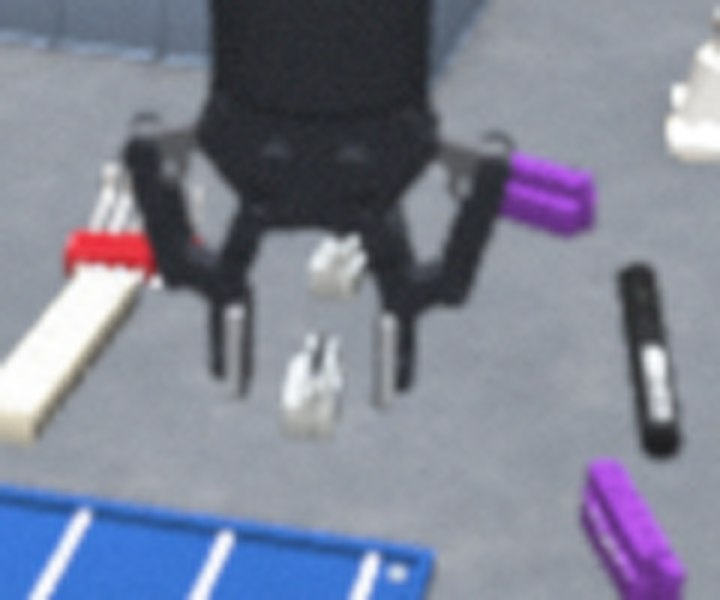

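```bash

python3 - <<'E'
from h import *
for p in [(.4767,.186,.007),(.4767,.197,.007),(.4323,.186,.007),(.4323,.197,.007)]: print(((proj('side',p)-[220,140])*6).round())
E
```

```text
[248. 393.]
[243. 408.]
[368. 406.]
[363. 422.]
```

The tips seem about 5 mm higher than nominal when partly open, so I'll go to TCP z≈73, partly close, then check.

```bash

python3 -m inch '[[-0.1,0,-0.1,-0.7,0,0,0],[-0.1,0,0,0,0,0,0],[0.3,0,0,0,0,0,0],[0.3,0,0,0,0,0,0],[0.3,0,0,0,0,0,0]]'
python3 d.py 454.7 184.9 73 3.9
python3 - <<'E'
from h import *
snap('side','s5',(220,140,340,240),6)
E
```

```text
time: 4.02
position: [0.455, 0.185, 0.0752]
tcp_rot: [[0.998, 0.069, 0.001], [0.069, -0.998, 0.002], [0.001, -0.002, -1.0]]
ft_force: [0.3, -0.8, 0.4]
grip_width: 0.35
t 4.02 p [455.  185.   75.2] yaw 3.9 grip 0.35 F [ 0.3 -0.8  0.4]
delta cm [-0.03 -0.01 -0.22] rotvec [-0.1  0.1 -0. ]
```

View pics/s5.png

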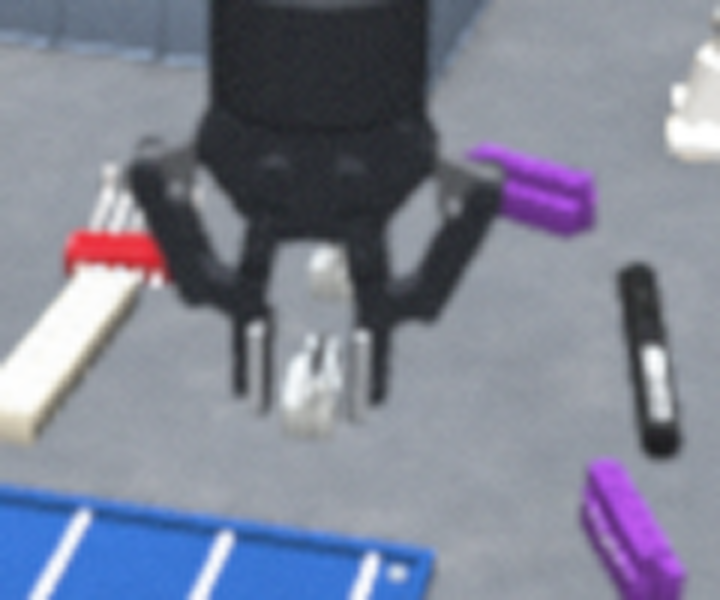

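```bash

python3 -m inch '[[0.6,0,0,-0.15,0,0,0],[1,0,0,-0.1,0,0,0],[1,0,0,0,0,0,0]]'
python3 -m inch '[[1,0,0,0,0,0,0],[1,0,0,0,0,0,0]]'
python3 d.py 454.7 184.9 73 3.9
python3 - <<'E'
from h import *
snap('side','s6',(220,140,340,240),6)
E
```

```text
time: 4.32
position: [0.4558, 0.1853, 0.0747]
tcp_rot: [[0.998, 0.068, 0.003], [0.068, -0.998, 0.004], [0.003, -0.004, -1.0]]
ft_force: [-1.1, -1.0, 0.2]
grip_width: 0.193
time: 4.48
position: [0.456, 0.1854, 0.075]
tcp_rot: [[0.998, 0.068, 0.003], [0.068, -0.998, 0.005], [0.004, -0.005, -1.0]]
ft_force: [-0.3, 0.4, -0.4]
grip_width: 0.19
t 4.48 p [456.  185.4  75. ] yaw 3.9 grip 0.19 F [-0.3  0.4 -0.4]
delta cm [-0.13 -0.05 -0.2 ] rotvec [-0.3  0.2 -0. ]
```

View pics/s6.png

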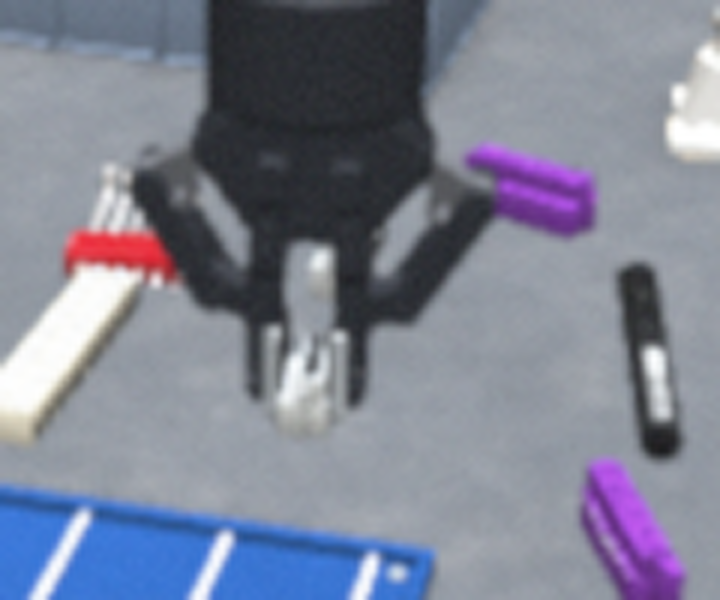

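Block6 is firmly held (opening 0.19). I'll lift and carry it to lane 1.

```bash

python3 -m inch '[[1,0,0,2,0,0,0],[1,0,1,3,0,0,0],[1,-0.2,3,0.5,0,0,-1],[1,-0.2,3,0,0,0,-2],[1,-0.2,3,0,0,0,-2],[1,-0.2,3,0,0,0,-1],[1,-0.1,1,0,0,0,0],[1,0,0,0,0,0,0]]'
python3 d.py 446.6 346.8 110 -2.9
python3 - <<'E'
from h import *
snap('side','s7',(180,140,340,260),5)
E
```

```text
time: 5.2
position: [0.4451, 0.3289, 0.1317]
tcp_rot: [[0.999, -0.047, 0.001], [-0.047, -0.999, 0.004], [0.001, -0.004, -1.0]]
ft_force: [0.1, -1.1, -0.8]
grip_width: 0.191
t 5.2 p [445.1 328.9 131.7] yaw -2.7 grip 0.191 F [ 0.1 -1.1 -0.8]
delta cm [ 0.15  1.79 -2.17] rotvec [-0.2  0.1 -0.2]
```

View pics/s7.png

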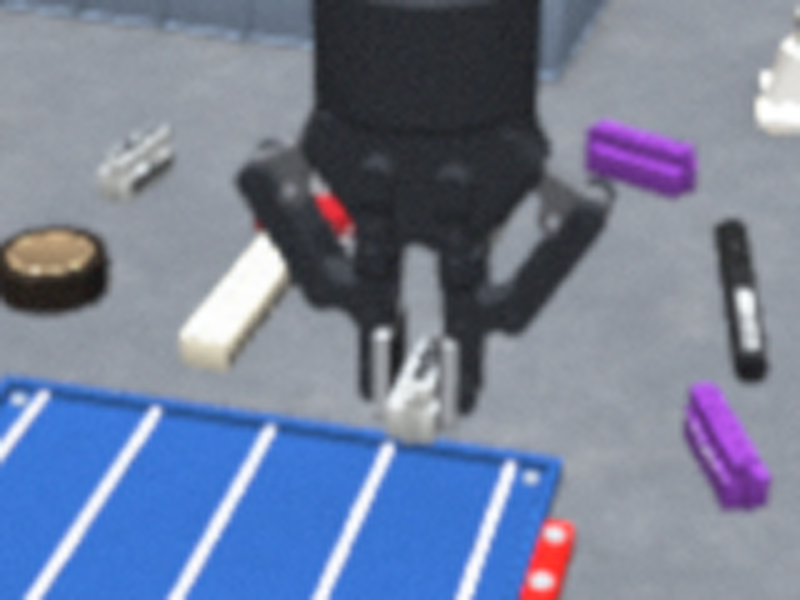

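```bash

python3 -m inch '[[1,0.15,1.8,-1,-0.2,0,-0.2],[1,0,0,-1.2,0,0,0],[1,0,0,-1,0,0,0],[1,0,0,0,0,0,0],[1,0,0,0,0,0,0]]'
python3 d.py 446.6 346.8 80 -2.9
```

```text
time: 5.67
position: [0.4486, 0.3389, 0.0974]
tcp_rot: [[0.998, -0.056, 0.001], [-0.056, -0.998, -0.004], [0.001, 0.004, -1.0]]
ft_force: [0.6, 0.0, 0.5]
grip_width: 0.194
t 5.67 p [448.6 338.9  97.4] yaw -3.2 grip 0.194 F [0.6 0.  0.5]
delta cm [-0.2   0.79 -1.74] rotvec [0.2 0.  0.3]
```

```bash

python3 -m inch '[[1,-0.2,0.8,-0.6,0,0,0.3],[1,0,0,-0.6,0,0,0],[1,0,0,0,0,0,0],[1,0,0,0,0,0,0]]'
python3 d.py 446.6 346.8 80 -2.9
```

```text
time: 6.0
position: [0.4475, 0.345, 0.085]
tcp_rot: [[0.999, -0.054, 0.001], [-0.054, -0.999, -0.004], [0.001, 0.004, -1.0]]
ft_force: [-0.5, 0.6, 0.2]
grip_width: 0.194
t 6.0 p [447.5 345.   85. ] yaw -3.1 grip 0.194 F [-0.5  0.6  0.2]
delta cm [-0.09  0.18 -0.5 ] rotvec [0.2 0.1 0.2]
```

```bash

python3 -m inch '[[1,-0.1,0.2,-0.4,0,0,0.2],[1,0,0,-0.1,0,0,0],[1,0,0,0,0,0,0],[1,0,0,0,0,0,0]]'
python3 d.py 446.6 346.8 80 -2.9
python3 - <<'E'
from h import *
snap('side','s8',(200,180,320,280),6)
E
```

```text
time: 6.33
position: [0.4466, 0.3473, 0.08]
tcp_rot: [[0.999, -0.05, 0.002], [-0.05, -0.999, -0.004], [0.002, 0.004, -1.0]]
ft_force: [-0.5, 0.0, -0.1]
grip_width: 0.193
t 6.33 p [446.6 347.3  80. ] yaw -2.9 grip 0.193 F [-0.5  0.  -0.1]
delta cm [-0.   -0.05 -0.  ] rotvec [ 0.2  0.1 -0. ]
```

View pics/s8.png

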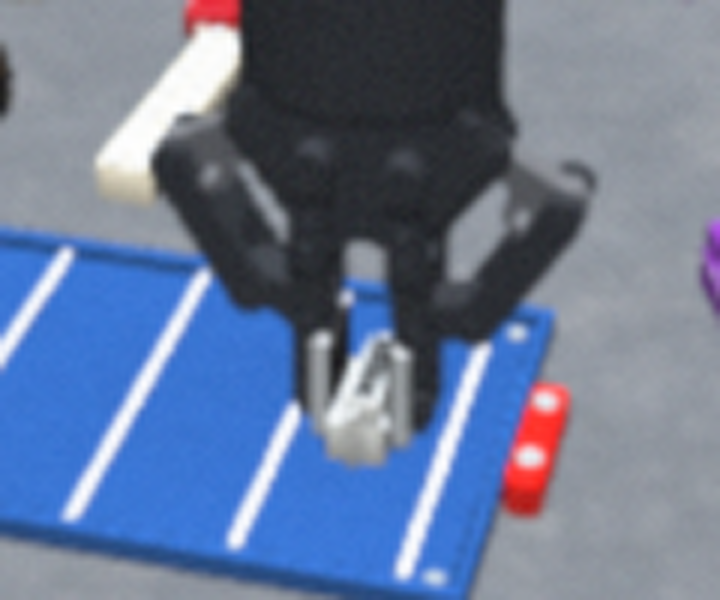

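Block6 is in the lane nearest the clip, at about 1 mm above the floor. I'll release gently and lift.

```bash

python3 -m inch '[[0.6,0,0,-0.1,0,0,0],[0.45,0,0,0,0,0,0],[0.35,0,0,0.1,0,0,0],[0.35,0,0,0.5,0,0,0],[0.35,0,0,2,0,0,0],[0.35,0,0,3,0,0,0],[0.2,0,0,3,0,0,0],[0,0,0,2,0,0,0]]'
python3 d.py 643.1 64.5 180 -14.6
python3 - <<'E'
from h import *
snap('side','s9',(200,180,320,280),6)
E
```

```text
time: 7.05
position: [0.444, 0.3445, 0.1852]
tcp_rot: [[0.999, -0.051, -0.005], [-0.051, -0.999, -0.011], [-0.004, 0.012, -1.0]]
ft_force: [1.1, 1.0, 0.6]
grip_width: 0.497
t 7.05 p [444.  344.5 185.2] yaw -2.9 grip 0.497 F [1.1 1.  0.6]
delta cm [ 19.91 -28.    -0.52] rotvec [  0.6  -0.4 -11.7]
```

View pics/s9.png

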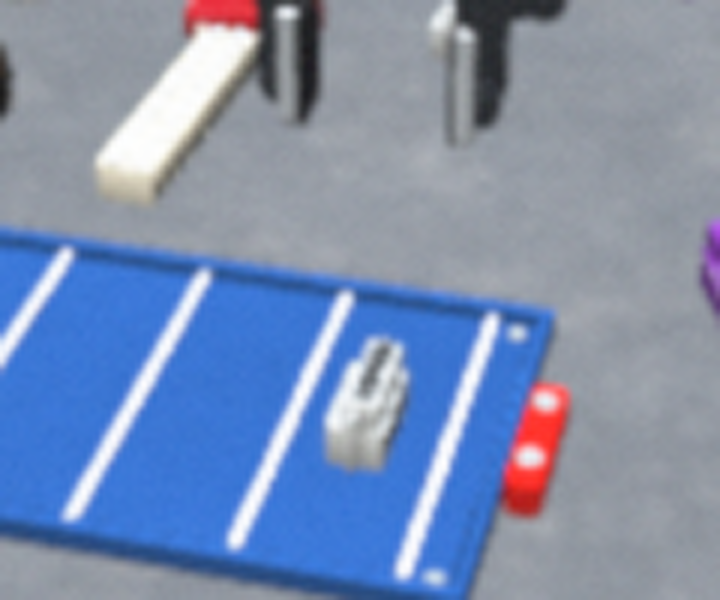

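Block6 is upright in lane 1 at crop (365,415), clear of the ribs. Next is block8, the 54 mm block at (325,116).

```bash

python3 -m inch '[[-0.1,1,-1.5,0,0.5,-0.4,-1.5],[-0.1,2.5,-3.4,0,0,0,-1.5],[-0.1,2.6,-3.4,0,0,0,-1.5],[-0.1,2.6,-3.4,0,0,0,-1.5],[-0.1,2.6,-3.4,0,0,0,-1.5],[-0.1,2.6,-3.4,0,0,0,-1.5],[-0.1,2.6,-3.4,0,0,0,-1.5],[-0.1,1.5,-2,0,0,0,-1]]'
python3 -m inch '[[-0.1,0,0,-1,0,0,0],[-0.1,0,0,-1,0,0,0]]'
python3 d.py 643.1 64.5 130 -14.6
python3 - <<'E'
from h import *
snap('top','t9')
E
```

```text
time: 7.77
position: [0.6215, 0.1107, 0.1954]
tcp_rot: [[0.97, -0.242, 0.015], [-0.242, -0.97, 0.011], [0.012, -0.014, -1.0]]
ft_force: [-0.0, -1.1, 0.4]
grip_width: 0.547
time: 7.93
position: [0.6258, 0.1003, 0.1773]
tcp_rot: [[0.966, -0.256, 0.022], [-0.256, -0.967, 0.007], [0.019, -0.012, -1.0]]
ft_force: [-0.7, 1.7, -0.2]
grip_width: 0.55
t 7.93 p [625.8 100.3 177.3] yaw -14.8 grip 0.55 F [-0.7  1.7 -0.2]
delta cm [ 1.73 -3.58 -4.73] rotvec [-0.4  1.2  0.2]
```

View pics/t9.png

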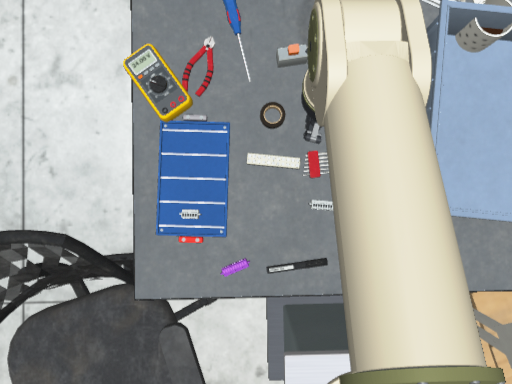

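Top view: block6 is at (190,214) in the first lane. I'll move on to block8.

```bash

python3 -m inch '[[-0.1,1.6,-3.4,-2,-0.4,1.2,0.2],[-0.1,0,0,-2,0,0,0],[-0.1,0,0,-1,0,0,0],[-0.1,0,0,0,0,0,0]]'
python3 d.py 643.1 64.5 90 -14.6
```

```text
time: 8.32
position: [0.6373, 0.0736, 0.1239]
tcp_rot: [[0.969, -0.246, -0.006], [-0.246, -0.969, 0.001], [-0.006, 0.0, -1.0]]
ft_force: [-0.1, 0.0, 0.4]
grip_width: 0.549
t 8.32 p [637.3  73.6 123.9] yaw -14.2 grip 0.549 F [-0.1  0.   0.4]
delta cm [ 0.58 -0.91 -3.39] rotvec [-0.1 -0.3 -0.4]
```

```bash

python3 -m inch '[[-0.1,0.6,-0.9,-1,0,0,-0.4],[-0.1,0,0,-0.8,0,0,0],[-0.1,0,0,0,0,0,0],[-0.1,0,0,0,0,0,0]]'
python3 d.py 643.1 64.5 75 -14.6
python3 - <<'E'
from h import *
snap('side','s10',(150,120,270,220),6)
print(((proj('side',(.6431,.0645,.0125))-[150,120])*6).round())
E
```

```text
time: 8.65
position: [0.643, 0.0683, 0.1054]
tcp_rot: [[0.969, -0.248, -0.006], [-0.248, -0.969, 0.003], [-0.006, -0.002, -1.0]]
ft_force: [0.6, -0.7, 0.7]
grip_width: 0.548
t 8.65 p [643.   68.3 105.4] yaw -14.4 grip 0.548 F [ 0.6 -0.7  0.7]
delta cm [ 0.01 -0.38 -3.04] rotvec [-0.2 -0.3 -0.2]
[340. 316.]
```

View pics/s10.png

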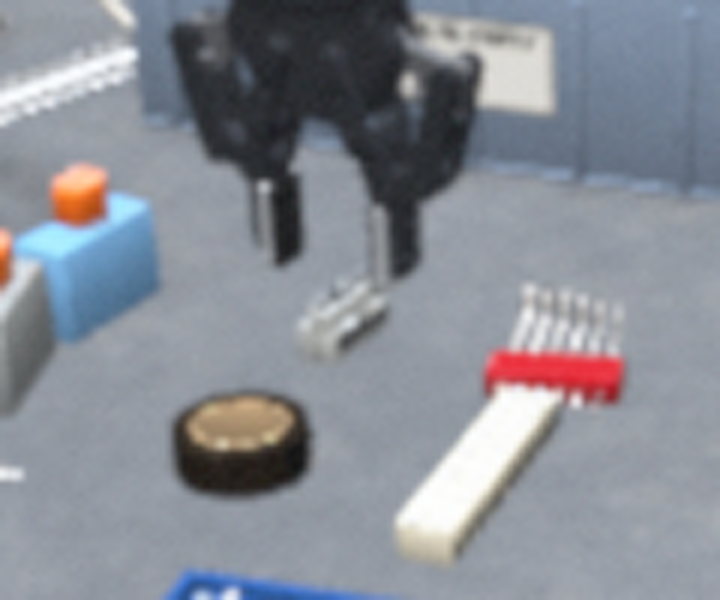

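The side crop shows block8 at (343,320). My estimate projects to (340,316), so they agree. I'll descend.

```bash

python3 -m inch '[[-0.1,0,-0.4,-1.6,-0.2,-0.3,-0.2],[-0.1,0,0,-1.4,0,0,0],[-0.1,0,0,0,0,0,0],[0,0,0,0,0,0,0]]'
python3 d.py 643.1 64.5 74 -14.6
python3 - <<'E'
from h import *
snap('side','s11',(150,120,270,220),6)
E
```

```text
time: 9.03
position: [0.6443, 0.0665, 0.0771]
tcp_rot: [[0.969, -0.249, 0.004], [-0.249, -0.969, 0.002], [0.003, -0.003, -1.0]]
ft_force: [1.0, -0.4, 0.7]
grip_width: 0.503
t 9.03 p [644.3  66.5  77.1] yaw -14.4 grip 0.503 F [ 1.  -0.4  0.7]
delta cm [-0.12 -0.2  -0.31] rotvec [-0.1  0.2 -0.2]
```

View pics/s11.png

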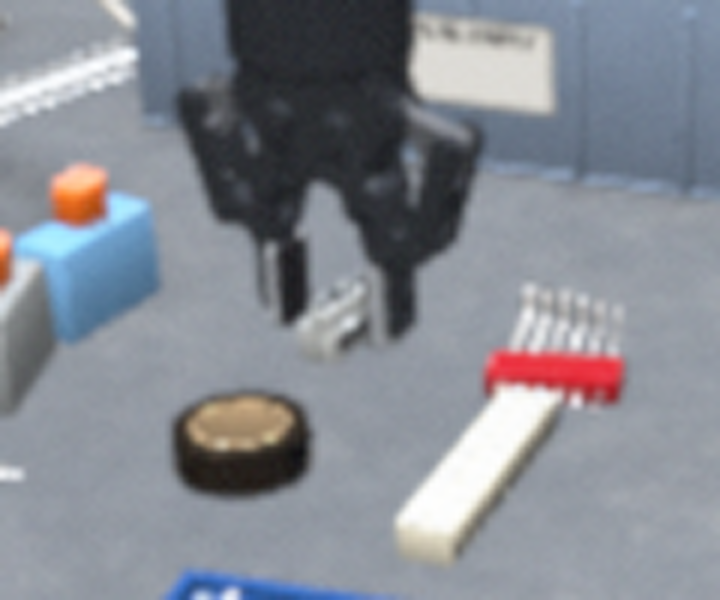

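```bash

python3 -m inch '[[0.1,-0.1,-0.2,-0.4,0,0.2,-0.2],[0.3,0,0,0,0,0,0],[0.3,0,0,0,0,0,0]]'
python3 d.py 643.1 64.5 74 -14.6
python3 -m inch '[[0.6,0,0,-0.1,0,0,0],[1,0,0,-0.1,0,0,0],[1,0,0,0,0,0,0],[1,0,0,0,0,0,0]]'
python3 d.py 643.1 64.5 74 -14.6
python3 - <<'E'
from h import *
snap('side','s12',(150,120,270,220),6)
E
```

```text
time: 9.33
position: [0.6437, 0.0651, 0.0742]
tcp_rot: [[0.968, -0.252, 0.002], [-0.252, -0.968, 0.003], [0.001, -0.003, -1.0]]
ft_force: [0.3, -0.0, 0.7]
grip_width: 0.351
t 9.33 p [643.7  65.1  74.2] yaw -14.6 grip 0.351 F [ 0.3 -0.   0.7]
delta cm [-0.06 -0.06 -0.02] rotvec [-0.2  0.1 -0. ]
time: 9.67
position: [0.6449, 0.0649, 0.0747]
tcp_rot: [[0.968, -0.252, 0.004], [-0.252, -0.968, 0.004], [0.003, -0.005, -1.0]]
ft_force: [-0.0, 0.4, 0.6]
grip_width: 0.195
t 9.67 p [644.9  64.9  74.7] yaw -14.6 grip 0.195 F [-0.   0.4  0.6]
delta cm [-0.18 -0.04 -0.07] rotvec [-0.2  0.3 -0. ]
```

View pics/s12.png

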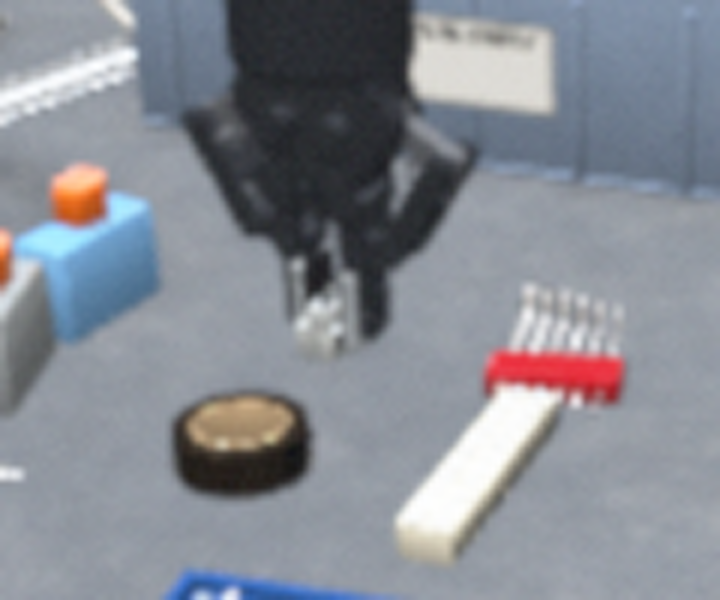

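Block8 is held at opening 0.195. I'll lift and carry it to lane 2.

```bash

python3 -m inch '[[1,0,0,2.5,-0.2,0.3,0],[1,0,0,4,0,0,0],[1,-0.5,1,2,0,0,1],[1,-1.6,3,0,0,0,2],[1,-1.8,3.4,0,0,0,2],[1,-1.8,3.4,0,0,0,2],[1,-1.8,3.4,0,0,0,2],[1,-1.8,3.4,0,0,0,2]]'
python3 d.py 496.5 344.3 120 -2.9
```

```text
time: 10.38
position: [0.5513, 0.2322, 0.1639]
tcp_rot: [[0.997, -0.077, 0.004], [-0.077, -0.997, -0.008], [0.005, 0.007, -1.0]]
ft_force: [1.1, 0.4, -0.3]
grip_width: 0.189
t 10.38 p [551.3 232.2 163.9] yaw -4.4 grip 0.189 F [ 1.1  0.4 -0.3]
delta cm [-5.48 11.21 -4.39] rotvec [0.4 0.2 1.5]
```

```bash

python3 -m inch '[[1,-1.7,3.4,-0.5,0.4,0.2,0],[1,-1.7,3.4,-0.8,0,0,0],[1,-1,2,-0.8,0,0,0],[1,0,0,-0.8,0,0,0],[1,0,0,0,0,0,0],[1,0,0,0,0,0,0]]'
python3 d.py 496.5 344.3 100 -2.9
```

```text
time: 10.88
position: [0.4974, 0.3366, 0.1345]
tcp_rot: [[0.998, -0.057, -0.001], [-0.057, -0.998, 0.007], [-0.001, -0.006, -1.0]]
ft_force: [-0.3, 0.4, 0.4]
grip_width: 0.192
t 10.88 p [497.4 336.6 134.5] yaw -3.3 grip 0.192 F [-0.3  0.4  0.4]
delta cm [-0.09  0.77 -3.45] rotvec [-0.4 -0.1  0.4]
```

```bash

python3 -m inch '[[1,-0.1,0.8,-1.5,-0.4,-0.1,0.4],[1,0,0,-1.5,0,0,0],[1,0,0,-1,0,0,0],[1,0,0,0,0,0,0],[1,0,0,0,0,0,0]]'
python3 d.py 496.5 344.3 80 -2.9
python3 - <<'E'
from h import *
snap('side','s13',(180,180,320,280),5)
E
```

```text
time: 11.3
position: [0.5019, 0.3384, 0.0959]
tcp_rot: [[0.998, -0.06, 0.006], [-0.06, -0.998, -0.002], [0.006, 0.001, -1.0]]
ft_force: [-0.5, 0.2, -0.1]
grip_width: 0.193
t 11.3 p [501.9 338.4  95.9] yaw -3.5 grip 0.193 F [-0.5  0.2 -0.1]
delta cm [-0.54  0.59 -1.59] rotvec [0.1 0.3 0.6]
```

View pics/s13.png

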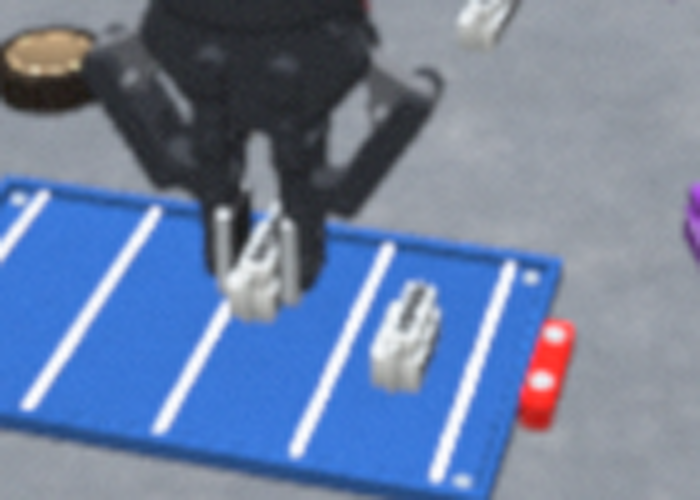

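```bash

python3 -m inch '[[1,-0.5,0.6,-0.6,0,0.3,0.6],[1,0,0,-0.5,0,0,0],[1,0,0,0,0,0,0],[1,0,0,0,0,0,0]]'
python3 d.py 496.5 344.3 80 -2.9
```

```text
time: 11.68
position: [0.4981, 0.3442, 0.0864]
tcp_rot: [[0.999, -0.051, 0.002], [-0.051, -0.999, 0.0], [0.002, -0.001, -1.0]]
ft_force: [-1.3, 0.6, -0.9]
grip_width: 0.191
t 11.68 p [498.1 344.2  86.4] yaw -2.9 grip 0.191 F [-1.3  0.6 -0.9]
delta cm [-0.16  0.01 -0.64] rotvec [-0.   0.1  0. ]
```

```bash

python3 -m inch '[[1,-0.2,0,-0.4,0,0.1,0],[1,0,0,-0.2,0,0,0],[1,0,0,0,0,0,0],[1,0,0,0,0,0,0]]'
python3 d.py 496.5 344.3 79.5 -2.9
```

```text
time: 12.02
position: [0.496, 0.3445, 0.0803]
tcp_rot: [[0.999, -0.051, 0.001], [-0.051, -0.999, 0.001], [0.001, -0.001, -1.0]]
ft_force: [-0.1, 0.5, -0.3]
grip_width: 0.193
t 12.02 p [496.  344.5  80.3] yaw -2.9 grip 0.193 F [-0.1  0.5 -0.3]
delta cm [ 0.05 -0.02 -0.08] rotvec [-0.1  0.1  0. ]
```

```bash

python3 -m inch '[[0.6,0,0,-0.1,0,0,0],[0.45,0,0,0,0,0,0],[0.35,0,0,0.1,0,0,0],[0.35,0,0,0.5,0,0,0],[0.35,0,0,2,0,0,0],[0.35,0,0,3,0,0,0],[0.2,0,0,3,0,0,0],[0,0,0,2,0,0,0]]'
python3 d.py 458.8 71.6 140 -5.7
python3 - <<'E'
from h import *
snap('side','s14',(180,180,320,280),5)
E
```

```text
time: 12.68
position: [0.493, 0.342, 0.1847]
tcp_rot: [[0.999, -0.051, -0.007], [-0.051, -0.999, -0.007], [-0.007, 0.007, -1.0]]
ft_force: [0.2, 0.7, -0.1]
grip_width: 0.495
t 12.68 p [493.  342.  184.7] yaw -2.9 grip 0.495 F [ 0.2  0.7 -0.1]
delta cm [ -3.42 -27.04  -4.47] rotvec [ 0.4 -0.4 -2.8]
```

View pics/s14.png

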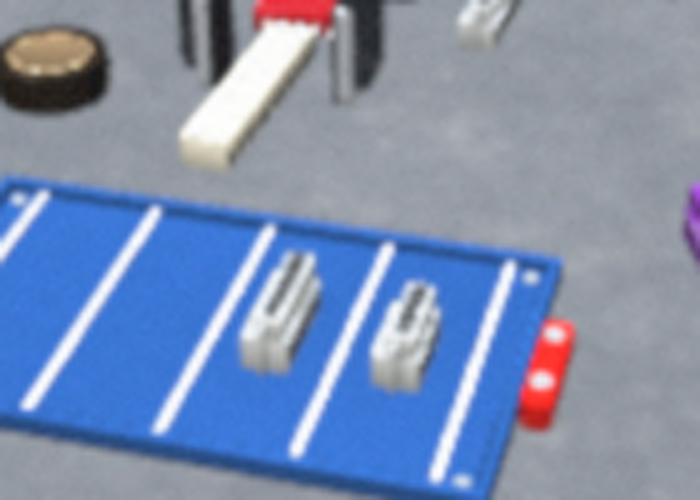

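Block8 is upright in lane 2 at crop (278,315). Next is block10.

```bash

python3 -m inch '[[-0.1,-0.2,-2,0,0.4,-0.4,-0.3],[-0.1,-0.4,-3.6,0,0,0,-0.4],[-0.1,-0.5,-4,0,0,0,-0.4],[-0.1,-0.5,-4,0,0,0,-0.4],[-0.1,-0.5,-4,0,0,0,-0.4],[-0.1,-0.5,-4,-1,0,0,-0.4],[-0.1,-0.3,-2.5,-1,0,0,-0.4],[-0.1,0,0,-1,0,0,0]]'
python3 -m inch '[[-0.1,0,0,0,0,0,0]]'
python3 d.py 458.8 71.6 120 -5.7
```

```text
time: 13.4
position: [0.4645, 0.0981, 0.1673]
tcp_rot: [[0.995, -0.094, 0.02], [-0.095, -0.995, 0.017], [0.019, -0.019, -1.0]]
ft_force: [0.5, 0.1, -0.2]
grip_width: 0.547
time: 13.48
position: [0.4636, 0.0966, 0.1663]
tcp_rot: [[0.995, -0.097, 0.019], [-0.098, -0.995, 0.017], [0.017, -0.019, -1.0]]
ft_force: [-1.0, 0.2, 0.5]
grip_width: 0.556
t 13.48 p [463.6  96.6 166.3] yaw -5.6 grip 0.556 F [-1.   0.2  0.5]
delta cm [-0.48 -2.5  -4.63] rotvec [-1.   1.1 -0.1]
```

```bash

python3 -m inch '[[-0.1,-0.5,-2.5,-2,-1,1.1,0],[-0.1,0,0,-2.2,0,0,0],[-0.1,0,0,-1,0,0,0],[-0.1,0,0,0,0,0,0],[-0.1,0,0,0,0,0,0]]'
python3 d.py 458.8 71.6 100 -5.7
python3 - <<'E'
from h import *
snap('side','s15',(220,110,340,210),6)
print(((proj('side',(.4588,.0716,.0125))-[220,110])*6).round())
E
```

```text
time: 13.9
position: [0.4609, 0.0745, 0.1156]
tcp_rot: [[0.996, -0.094, 0.003], [-0.094, -0.996, 0.002], [0.003, -0.002, -1.0]]
ft_force: [0.2, 0.5, -0.5]
grip_width: 0.547
t 13.9 p [460.9  74.5 115.6] yaw -5.4 grip 0.547 F [ 0.2  0.5 -0.5]
delta cm [-0.21 -0.29 -1.56] rotvec [-0.1  0.2 -0.3]
[345. 425.]
```

View pics/s15.png

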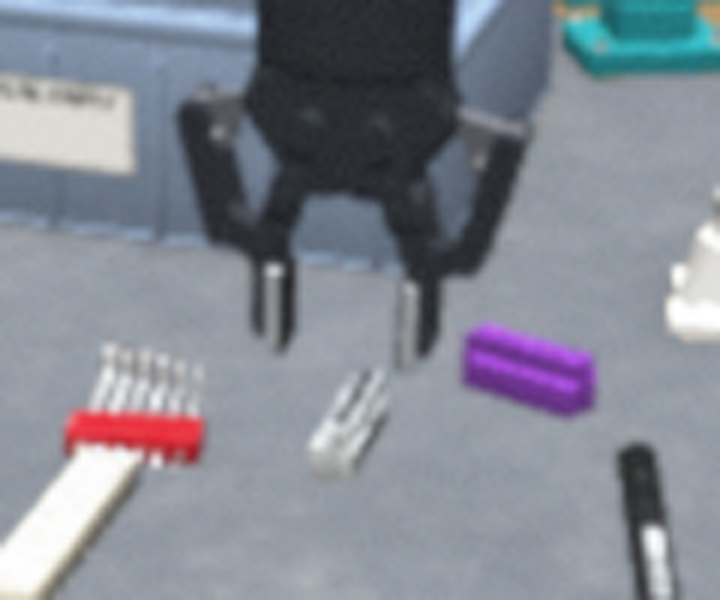

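Block10 is at crop (350,423) and my projection gives (345,425), so they agree. It is light grey, and the purple one is at (528,370). I'll descend.

```bash

python3 -m inch '[[-0.1,-0.2,-0.3,-2,-0.1,0.2,-0.3],[-0.1,0,0,-2,0,0,0],[-0.1,0,0,0,0,0,0],[0,0,0,0,0,0,0],[0,0,0,0,0,0,0]]'
python3 d.py 458.8 71.6 74 -5.7
```

```text
time: 14.37
position: [0.4629, 0.0763, 0.0805]
tcp_rot: [[0.996, -0.093, 0.008], [-0.093, -0.996, 0.004], [0.007, -0.005, -1.0]]
ft_force: [-0.5, -0.0, -0.0]
grip_width: 0.498
t 14.37 p [462.9  76.3  80.5] yaw -5.3 grip 0.498 F [-0.5 -0.  -0. ]
delta cm [-0.41 -0.47 -0.65] rotvec [-0.2  0.4 -0.4]
```

```bash

python3 -m inch '[[0.1,-0.4,-0.5,-0.6,-0.2,0.4,-0.4],[0.2,0,0,-0.1,0,0,0],[0.3,0,0,0,0,0,0]]'
python3 d.py 458.8 71.6 74 -5.7
python3 - <<'E'
from h import *
snap('side','s16',(220,110,340,210),6)
E
```

```text
time: 14.62
position: [0.4604, 0.0719, 0.0759]
tcp_rot: [[0.995, -0.099, 0.004], [-0.099, -0.995, 0.003], [0.004, -0.003, -1.0]]
ft_force: [0.2, 0.4, -0.1]
grip_width: 0.351
t 14.62 p [460.4  71.9  75.9] yaw -5.7 grip 0.351 F [ 0.2  0.4 -0.1]
delta cm [-0.16 -0.03 -0.19] rotvec [-0.1  0.3 -0. ]
```

View pics/s16.png

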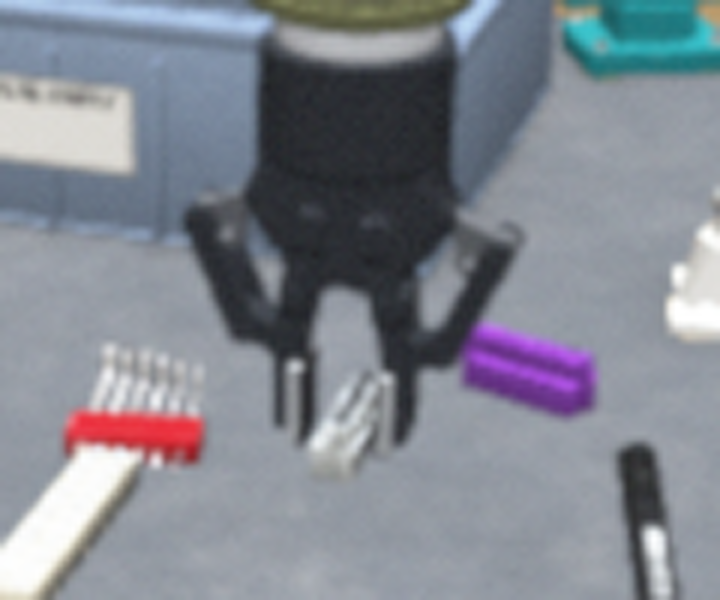

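```bash

python3 -m inch '[[0.3,-0.3,0,-0.2,-0.1,0.3,0],[0.6,0,0,-0.1,0,0,0],[1,0,0,-0.1,0,0,0],[1,0,0,0,0,0,0],[1,0,0,0,0,0,0]]'
python3 d.py 458.8 71.6 74 -5.7
python3 - <<'E'
from h import *
snap('side','s17',(220,110,340,210),6)
E
```

```text
time: 15.08
position: [0.4579, 0.0717, 0.0742]
tcp_rot: [[0.995, -0.1, -0.0], [-0.1, -0.995, 0.003], [-0.0, -0.003, -1.0]]
ft_force: [0.1, -0.2, -1.2]
grip_width: 0.192
t 15.08 p [457.9  71.7  74.2] yaw -5.8 grip 0.192 F [ 0.1 -0.2 -1.2]
delta cm [ 0.09 -0.01 -0.02] rotvec [-0.2 -0.   0.1]
```

View pics/s17.png

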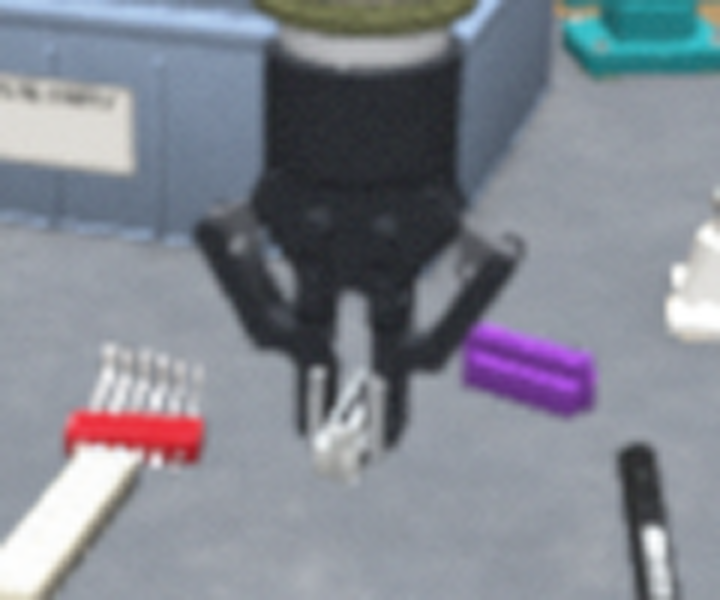

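Block10 is gripped at 0.192. I'll carry it to lane 3.

```bash

python3 -m inch '[[1,0,0,2.5,-0.2,0,0],[1,0,0,4,0,0,0],[1,0.3,1,2,0,0,0],[1,0.9,3,0,0,0,0.5],[1,1.1,3.6,0,0,0,0.5],[1,1.1,3.6,0,0,0,0.5],[1,1.1,3.6,0,0,0,0.5],[1,1.1,3.6,0,0,0,0.5]]'
python3 -m inch '[[1,1,3,0,0,0,0],[1,1,3,-0.5,0,0,0],[1,0.4,1,-0.8,0,0,0],[1,0,0,-0.8,0,0,0],[1,0,0,0,0,0,0]]'
python3 d.py 546.5 341.7 120 -2.9
```

```text
time: 15.8
position: [0.5128, 0.2524, 0.1627]
tcp_rot: [[0.997, -0.073, -0.003], [-0.073, -0.997, -0.003], [-0.003, 0.003, -1.0]]
ft_force: [1.2, -0.7, -0.3]
grip_width: 0.192
time: 16.22
position: [0.5354, 0.3378, 0.1378]
tcp_rot: [[0.998, -0.059, -0.005], [-0.059, -0.998, 0.0], [-0.005, 0.0, -1.0]]
ft_force: [-0.6, -1.1, -1.1]
grip_width: 0.192
t 16.22 p [535.4 337.8 137.8] yaw -3.4 grip 0.192 F [-0.6 -1.1 -1.1]
delta cm [ 1.11  0.39 -1.78] rotvec [-0.  -0.3  0.5]
```

```bash

python3 -m inch '[[1,1.1,0.4,-1.8,0,-0.3,0.5],[1,0,0,-1.5,0,0,0],[1,0,0,-1,0,0,0],[1,0,0,0,0,0,0],[1,0,0,0,0,0,0]]'
python3 d.py 546.5 341.7 90 -2.9
```

```text
time: 16.63
position: [0.5462, 0.3357, 0.093]
tcp_rot: [[0.999, -0.055, -0.001], [-0.055, -0.999, -0.004], [-0.001, 0.004, -1.0]]
ft_force: [0.4, -0.7, 0.3]
grip_width: 0.194
t 16.63 p [546.2 335.7  93. ] yaw -3.1 grip 0.194 F [ 0.4 -0.7  0.3]
delta cm [ 0.03  0.6  -0.3 ] rotvec [ 0.2 -0.1  0.2]
```

```bash

python3 -m inch '[[1,0,0.6,-0.4,0.2,0,0.2],[1,0,0,-0.4,0,0,0],[1,0,0,-0.2,0,0,0],[1,0,0,0,0,0,0],[1,0,0,0,0,0,0]]'
python3 d.py 546.5 341.7 79 -2.9
python3 - <<'E'
from h import *
snap('side','s18',(160,180,300,280),5)
E
```

```text
time: 17.05
position: [0.5473, 0.3412, 0.0854]
tcp_rot: [[0.999, -0.053, 0.002], [-0.053, -0.999, 0.002], [0.001, -0.002, -1.0]]
ft_force: [0.7, 0.3, 0.1]
grip_width: 0.191
t 17.05 p [547.3 341.2  85.4] yaw -3.0 grip 0.191 F [0.7 0.3 0.1]
delta cm [-0.08  0.05 -0.64] rotvec [-0.1  0.1  0.1]
```

View pics/s18.png

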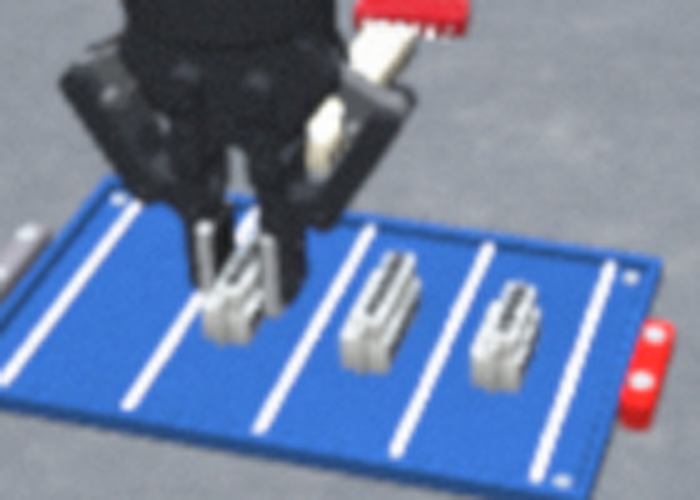

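```bash

python3 -m inch '[[1,-0.1,0,-0.5,0,0,0],[1,0,0,-0.1,0,0,0],[1,0,0,0,0,0,0],[1,0,0,0,0,0,0]]'
python3 d.py 546.5 341.7 79 -2.9
```

```text
time: 17.43
position: [0.5463, 0.3415, 0.0794]
tcp_rot: [[0.999, -0.053, 0.002], [-0.053, -0.999, 0.003], [0.002, -0.003, -1.0]]
ft_force: [-0.1, -0.6, -0.8]
grip_width: 0.191
t 17.43 p [546.3 341.5  79.4] yaw -3.0 grip 0.191 F [-0.1 -0.6 -0.8]
delta cm [ 0.02  0.02 -0.04] rotvec [-0.2  0.1  0.1]
```

```bash

python3 -m inch '[[0.6,0,0,-0.1,0,0,0],[0.45,0,0,0,0,0,0],[0.35,0,0,0.1,0,0,0],[0.35,0,0,0.5,0,0,0],[0.35,0,0,2,0,0,0],[0.35,0,0,3,0,0,0],[0.2,0,0,3,0,0,0],[0,0,0,2,0,0,0]]'
python3 d.py 553.5 175.3 130 -6.7
python3 - <<'E'
from h import *
snap('side','s19',(160,180,300,280),5)
E
```

```text
time: 18.1
position: [0.543, 0.3393, 0.1832]
tcp_rot: [[0.999, -0.053, -0.007], [-0.053, -0.999, -0.005], [-0.007, 0.005, -1.0]]
ft_force: [-0.0, -0.5, 0.5]
grip_width: 0.5
t 18.1 p [543.  339.3 183.2] yaw -3.0 grip 0.5 F [-0.  -0.5  0.5]
delta cm [  1.05 -16.4   -5.32] rotvec [ 0.3 -0.4 -3.7]
```

View pics/s19.png

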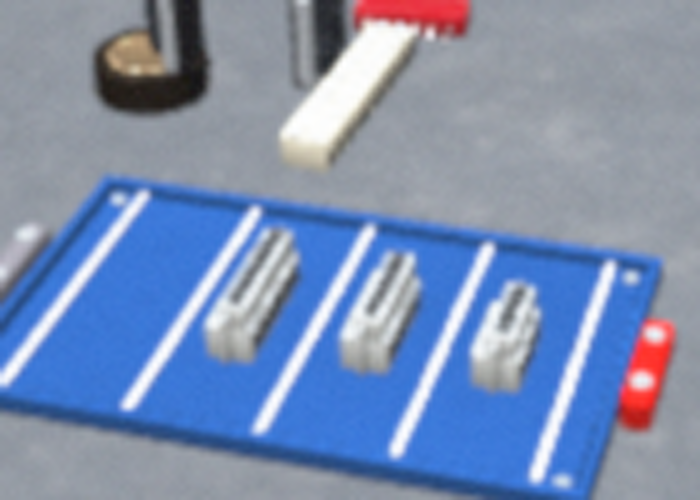

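Three blocks are in their lanes, upright and clear of the ribs. Now the cream strip.

```bash

python3 -m inch '[[-0.1,0.2,-2,0,0.3,-0.4,-0.6],[-0.1,0.3,-3.5,0,0,0,-1],[-0.1,0.3,-4,0,0,0,-1],[-0.1,0.2,-3.5,-1,0,0,-1],[-0.1,0,-2,-1,0,0,0],[-0.1,0,0,-1,0,0,0],[-0.1,0,0,0,0,0,0]]'
python3 d.py 553.5 175.3 120 -6.7
```

```text
time: 18.73
position: [0.5554, 0.1873, 0.165]
tcp_rot: [[0.993, -0.114, 0.018], [-0.114, -0.993, 0.014], [0.016, -0.015, -1.0]]
ft_force: [0.4, 0.7, -0.3]
grip_width: 0.548
t 18.73 p [555.4 187.3 165. ] yaw -6.6 grip 0.548 F [ 0.4  0.7 -0.3]
delta cm [-0.19 -1.2  -4.5 ] rotvec [-0.8  1.  -0.1]
```

```bash

python3 -m inch '[[-0.1,-0.2,-1.2,-2,-0.8,1,0],[-0.1,0,0,-2,0,0,0],[-0.1,0,0,-1,0,0,0],[-0.1,0,0,0,0,0,0],[-0.1,0,0,0,0,0,0]]'
python3 d.py 553.5 175.3 100 -6.7
python3 - <<'E'
from h import *
snap('side','s20',(180,120,300,220),6)
print(((proj('side',(.5535,.1753,.017))-[180,120])*6).round())
E
```

```text
time: 19.15
position: [0.5545, 0.1794, 0.1162]
tcp_rot: [[0.994, -0.11, 0.003], [-0.11, -0.994, 0.003], [0.003, -0.003, -1.0]]
ft_force: [1.1, 0.4, 0.9]
grip_width: 0.551
t 19.15 p [554.5 179.4 116.2] yaw -6.3 grip 0.551 F [1.1 0.4 0.9]
delta cm [-0.1  -0.41 -1.62] rotvec [-0.1  0.2 -0.4]
[294. 454.]
```

View pics/s20.png

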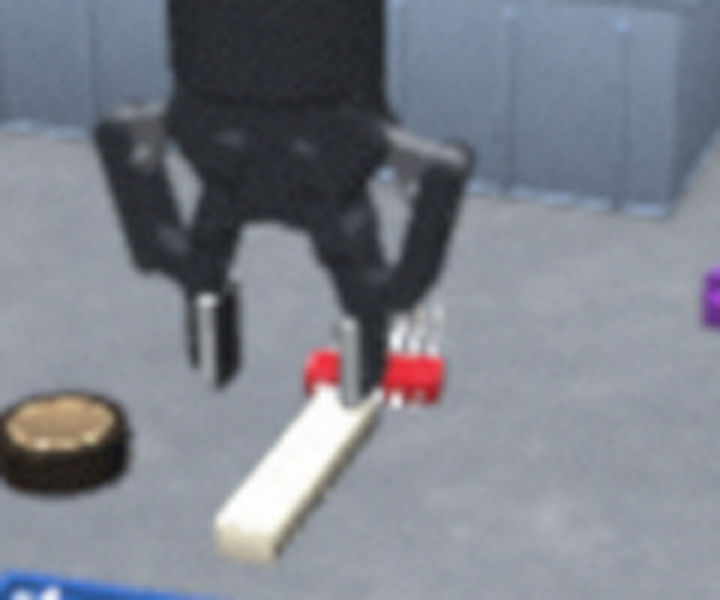

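The strip's top centre is at crop (300,455) and my projection gives (294,454), so they agree. I'll descend.

```bash

python3 -m inch '[[-0.1,-0.1,-0.4,-2,-0.1,0.2,-0.4],[-0.1,0,0,-1.9,0,0,0],[-0.1,0,0,0,0,0,0],[-0.1,0,0,0,0,0,0]]'
python3 d.py 553.5 175.3 74 -6.7
```

```text
time: 19.53
position: [0.5561, 0.1795, 0.0816]
tcp_rot: [[0.994, -0.113, 0.007], [-0.113, -0.994, 0.005], [0.006, -0.006, -1.0]]
ft_force: [-0.2, -0.6, 0.1]
grip_width: 0.549
t 19.53 p [556.1 179.5  81.6] yaw -6.5 grip 0.549 F [-0.2 -0.6  0.1]
delta cm [-0.26 -0.42 -0.76] rotvec [-0.3  0.4 -0.2]
```

```bash

python3 -m inch '[[-0.1,-0.3,-0.4,-0.6,-0.3,0.4,-0.2],[0.1,0,0,-0.1,0,0,0],[0.1,0,0,0,0,0,0]]'
python3 d.py 553.5 175.3 74 -6.7
python3 - <<'E'
from h import *
snap('side','s21',(180,120,300,220),6)
E
```

```text
time: 19.78
position: [0.5543, 0.1766, 0.0775]
tcp_rot: [[0.993, -0.115, 0.003], [-0.115, -0.993, 0.002], [0.002, -0.002, -1.0]]
ft_force: [-0.1, 1.0, 0.5]
grip_width: 0.448
t 19.78 p [554.3 176.6  77.5] yaw -6.6 grip 0.448 F [-0.1  1.   0.5]
delta cm [-0.08 -0.13 -0.35] rotvec [-0.1  0.1 -0.1]
```

View pics/s21.png

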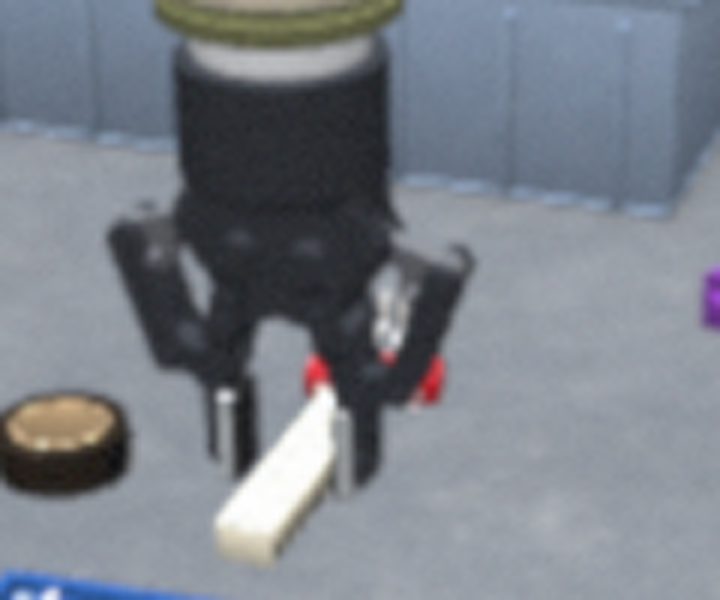

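```bash

python3 -m inch '[[0.1,-0.3,-0.1,-0.3,0,0.1,0],[0.3,0,0,-0.1,0,0,0],[0.6,0,0,-0.1,0,0,0],[1,0,0,-0.1,0,0,0],[1,0,0,0,0,0,0],[1,0,0,0,0,0,0]]'
python3 d.py 553.5 175.3 74 -6.7
python3 - <<'E'
from h import *
snap('side','s22',(180,120,300,220),6)
E
```

```text
time: 20.33
position: [0.5522, 0.1756, 0.0748]
tcp_rot: [[0.993, -0.116, 0.004], [-0.116, -0.993, 0.004], [0.003, -0.005, -1.0]]
ft_force: [0.1, 1.1, -0.1]
grip_width: 0.241
t 20.33 p [552.2 175.6  74.8] yaw -6.7 grip 0.241 F [ 0.1  1.1 -0.1]
delta cm [ 0.13 -0.03 -0.08] rotvec [-0.2  0.2 -0. ]
```

View pics/s22.png

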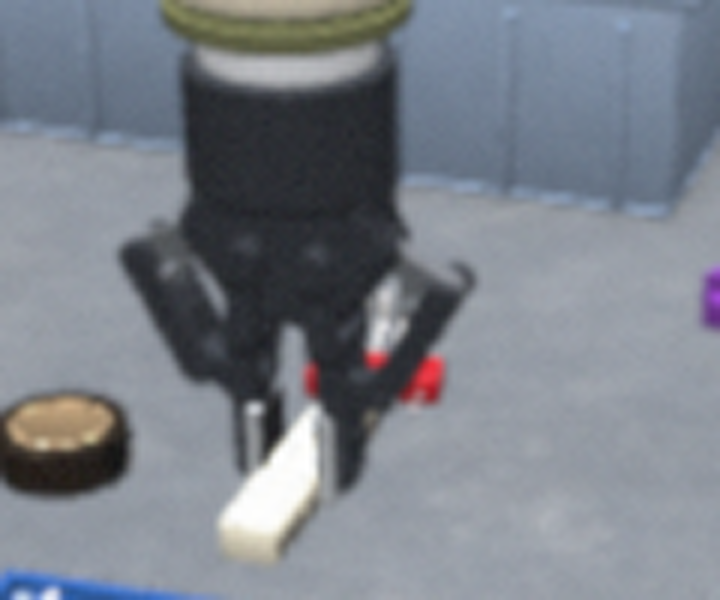

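```bash

python3 -m inch '[[1,0,0,2.5,-0.2,0.2,0],[1,0,0,4,0,0,0.5],[1,0.2,1,1,0,0,1],[1,0.8,3,0,0,0,1],[1,1,3.6,0,0,0,1],[1,1,3.6,0,0,0,0.5],[1,0.7,2.6,0,0,0,0],[1,0,0,0,0,0,0]]'
python3 -m inch '[[1,0,0,0,0,0,0]]'
python3 d.py 596.4 339.2 110 -2.9
python3 - <<'E'
from h import *
snap('side','s23',(140,140,300,260),5)
E
```

```text
time: 21.05
position: [0.5887, 0.3154, 0.1527]
tcp_rot: [[0.999, -0.051, -0.001], [-0.051, -0.999, -0.001], [-0.001, 0.001, -1.0]]
ft_force: [-1.9, 1.1, -1.1]
grip_width: 0.236
time: 21.13
position: [0.5886, 0.3168, 0.1521]
tcp_rot: [[0.999, -0.049, -0.002], [-0.049, -0.999, -0.001], [-0.002, 0.001, -1.0]]
ft_force: [0.6, -0.9, -0.6]
grip_width: 0.24
t 21.13 p [588.6 316.8 152.1] yaw -2.8 grip 0.24 F [ 0.6 -0.9 -0.6]
delta cm [ 0.78  2.24 -4.21] rotvec [ 0.1 -0.1 -0.1]
```

View pics/s23.png

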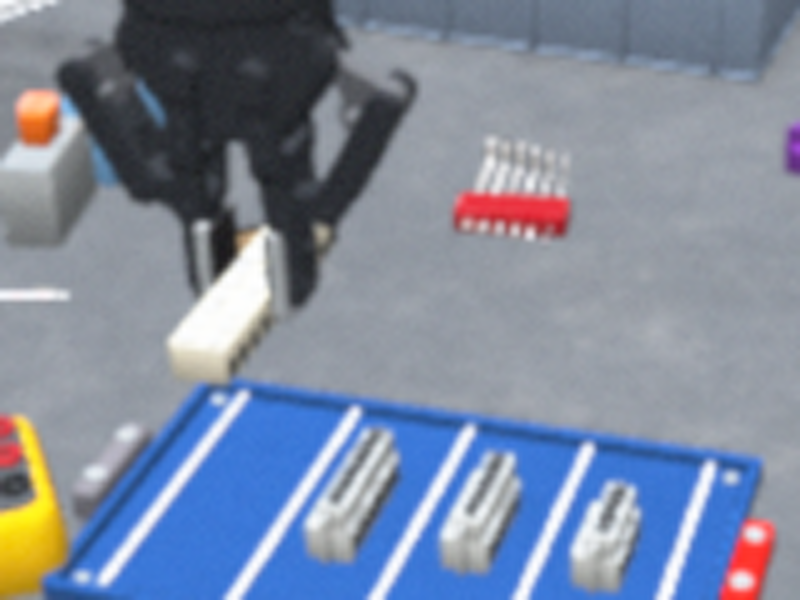

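```bash

python3 -m inch '[[1,0.8,2.2,-1.8,0,0,0],[1,0,0,-1.8,0,0,0],[1,0,0,-0.8,0,0,0],[1,0,0,0,0,0,0],[1,0,0,0,0,0,0]]'
python3 d.py 596.4 339.2 95 -2.9
```

```text
time: 21.6
position: [0.5971, 0.3346, 0.1068]
tcp_rot: [[0.999, -0.054, -0.002], [-0.054, -0.999, -0.003], [-0.002, 0.003, -1.0]]
ft_force: [0.2, -0.4, 0.9]
grip_width: 0.241
t 21.6 p [597.1 334.6 106.8] yaw -3.1 grip 0.241 F [ 0.2 -0.4  0.9]
delta cm [-0.07  0.46 -1.18] rotvec [ 0.2 -0.1  0.2]
```

```bash

python3 -m inch '[[1,-0.1,0.5,-0.8,0.2,-0.1,0.2],[1,0,0,-0.7,0,0,0],[1,0,0,0,0,0,0],[1,0,0,0,0,0,0]]'
python3 d.py 596.4 339.2 79 -2.9
python3 - <<'E'
from h import *
snap('side','s24',(140,160,280,260),5)
E
```

```text
time: 21.93
position: [0.5971, 0.3377, 0.0932]
tcp_rot: [[0.999, -0.054, 0.002], [-0.054, -0.999, 0.002], [0.002, -0.002, -1.0]]
ft_force: [-0.4, 0.4, -0.3]
grip_width: 0.24
t 21.93 p [597.1 337.7  93.2] yaw -3.1 grip 0.24 F [-0.4  0.4 -0.3]
delta cm [-0.07  0.15 -1.42] rotvec [-0.1  0.1  0.2]
```

View pics/s24.png

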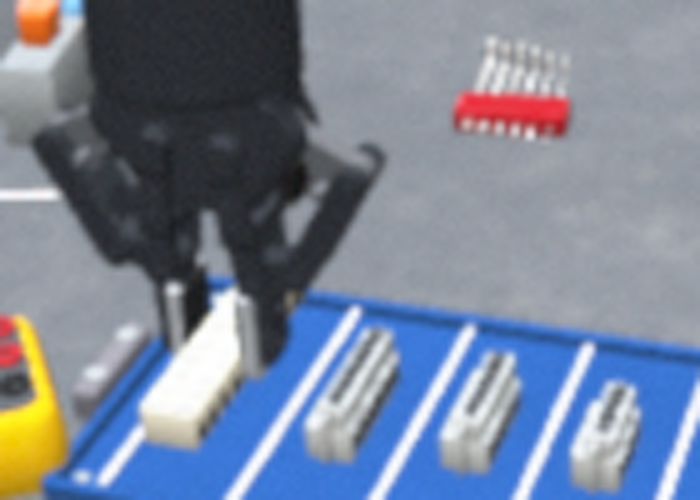

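```bash

python3 -m inch '[[1,-0.1,0.1,-0.6,0,0.1,0.2],[1,0,0,-0.5,0,0,0],[1,0,0,-0.2,0,0,0],[1,0,0,0,0,0,0],[1,0,0,0,0,0,0]]'
python3 d.py 596.4 339.2 79 -2.9
```

```text
time: 22.4
position: [0.5964, 0.3387, 0.0798]
tcp_rot: [[0.999, -0.05, 0.001], [-0.05, -0.999, 0.002], [0.001, -0.002, -1.0]]
ft_force: [0.3, 0.4, -0.8]
grip_width: 0.237
t 22.4 p [596.4 338.7  79.8] yaw -2.9 grip 0.237 F [ 0.3  0.4 -0.8]
delta cm [-0.    0.05 -0.08] rotvec [-0.1  0.1 -0. ]
```

```bash

python3 -m inch '[[0.5,0,0,-0.1,0,0,0],[0.35,0,0,0,0,0,0],[0.25,0,0,0.1,0,0,0],[0.25,0,0,0.5,0,0,0],[0.25,0,0,2,0,0,0],[0.25,0,0,3,0,0,0],[0.2,0,0,3,0,0,0],[0.2,0,0,2,0,0,0]]'
python3 -m inch '[[0.2,1,-4,0,0,0,0],[0.2,0,-4,0,0,0,0],[0.2,0,-4,0,0,0,0],[0.2,0,-4,0,0,0,0],[0.2,0,-4,0,0,0,0],[0.2,0,-3,0,0,0,0],[0.2,0,0,0,0,0,0],[0.2,0,0,0,0,0,0]]'
python3 - <<'E'
from h import *
snap('side','s25',(140,160,300,280),5)
snap('top','t25',(120,80,360,270),3)
im=cv2.imread('pics/raw_t25.png');hsv=cv2.cvtColor(im,cv2.COLOR_BGR2HSV)
m=((hsv[...,2]>150)&(hsv[...,1]<80)).astype(np.uint8)
c=np.array([521.5,343.]);e=np.array([np.cos(np.radians(-2.9)),np.sin(np.radians(-2.9))]);n=np.array([-e[1],e[0]])
for i,d in enumerate((-75,-25,25,75)):
    p=proj('top',[*((c+d*e)/1000),.02]); k=np.zeros_like(m); x,y=int(p[0]),int(p[1]); k[y-9:y+10,x-31:x+32]=m[y-9:y+10,x-31:x+32]
    k=cv2.morphologyEx(k,cv2.MORPH_CLOSE,np.ones((3,3)))
    C=max(cv2.findContours(k,0,1)[0],key=cv2.contourArea)
    P=np.array([onz('top',q[0],.02)[:2]*1000 for q in C],np.float32);r=cv2.minAreaRect(P);v=np.array(r[0])-c
    print(i+1,'tray x,y',round(v@e,1),round(v@n,1),'want',d,'size',np.round(r[1],1),'ang',round(r[2]%90,1))
E
```

```text
time: 23.07
position: [0.5933, 0.3369, 0.1837]
tcp_rot: [[0.999, -0.05, -0.007], [-0.05, -0.999, -0.004], [-0.007, 0.004, -1.0]]
ft_force: [1.0, 0.7, 0.0]
grip_width: 0.398
time: 23.73
position: [0.6038, 0.1011, 0.1988]
tcp_rot: [[0.999, -0.045, 0.011], [-0.045, -0.999, 0.007], [0.011, -0.008, -1.0]]
ft_force: [-0.3, 1.3, 0.4]
grip_width: 0.398
1 tray x,y -74.3 3.2 want -75 size [40.9 18.4] ang 88.7
2 tray x,y -25.0 -0.2 want -25 size [51.3 18.5] ang 88.7
3 tray x,y 24.5 0.4 want 25 size [61.7 18.6] ang 88.7
4 tray x,y 75.6 -0.9 want 75 size [109.7  23.4] ang 87.5
```

View pics/s25.png

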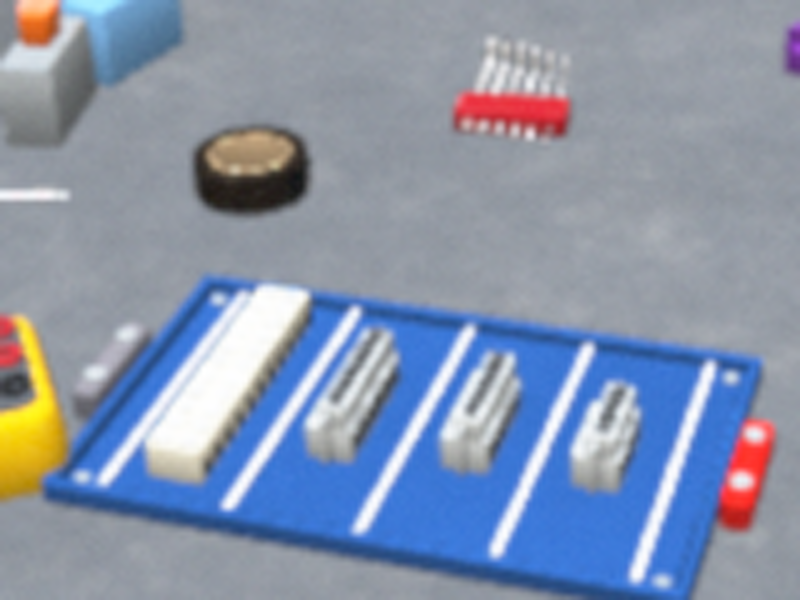

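View pics/t25.png

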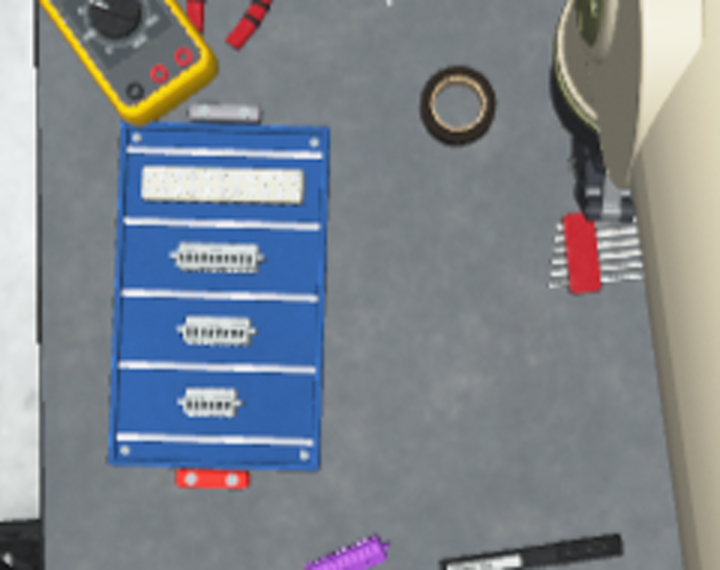

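Both views show all four blocks in their lanes, upright and clear of the ribs. The tape is at about (272,115) and the hex keys at (314,164), both unmoved. I'm handing the job in.

```bash
python3 -c "
from bench import *
print(sign_off())"
```

```text
the job is handed in; nothing more can be done
None
```

All four blocks are in the tray: 44, 54, 64 and 111 mm in order from the red clip, one to a lane. I handed the job in at about 24 s; no verdict is reported back.

- **Placing:** in the last top view the block centres came out within 1 mm of their lane centre lines and about 3 mm of the lane middles. All lie along the lanes to within about 3 degrees. The side view shows them upright and clear of the ribs.
- **Bystanders:** the tape roll and hex keys look unmoved in the last pictures, judged by eye against the first ones. The gripper was open and well above everything.
- **What went wrong:** my first grasp of the 44 mm block closed on its ridge and dragged it about 8 mm. I opened, measured again and gripped it lower, and it held.
- **Disagreement:** the fingertips sat about 5 mm higher than nominal when partly open, so I gripped and placed at lower heights.

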